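# Clamp the sound bag-base boards, scrap the faulty ones

### The arm

A 7-joint arm with a two-finger parallel gripper is mounted at the origin on the work surface. World frame = base frame: x ahead of the robot, y to its left, z up, the work surface at z = 0. Lengths are in m, angles in rad, forces in N, time in s.
With the tool pointing down it reaches from about 0.4 to 0.85 m from the base axis. Payload 4.5 kg.
Tool frame: the origin (TCP) lies on the centre line of the jaws, within the pads' length; the fingertips stand 22 mm ahead of it and the grasp point (between the pads) lies 3 mm ahead of it (manip.tip_extent is the distance from the TCP to the fingertips, in m); y points along the fingers, z is the direction in which the jaws open and shut, and the axes are right-handed (so a half turn about y gives the same grasp; the last joint's range is limited). The gripper opens to 88 mm and grips with 3 to 60 N. Pads are 18 mm wide; open, the fingers measure 123 mm over their backs; the gripper's body (75 mm by 187 mm) begins 45 mm behind the grasp point.
Start: joints at [1.347, 0.689, -0.195, 1.565, 0.157, 0.902, -0.215], TCP at [0.159, -0.604, 0.261] pointing down, gripper open.
Joint ranges: [-3.01, 3.01], [-0.46, 2.08], [-1.47, 1.51], [0.13, 2.56], [-1, 4.14], [0.04, 2.09], [-2.66, 2.66]. Speed limits (rad/s): [2.57, 2.57, 3.14, 3.14, 3.14, 3.14, 3.14].

### API

Orientations are given as a 3x3 rotation matrix whose columns are the frame's x, y, z axes.
In Python, from bench import readout, viewer, close_job, manip gives the robot as it stands. The module is installed in compiled form; this text tells all that it offers.
- The arm moves only by the tool send_rows, never from a script. Its argument "moves" is a list of rows, each a list of 4 numbers: the shift along the tool's x, y, z in cm, then the turn about the tool's y in rad. A call has 1 to 10 rows; each row is the pose to reach, as a shift and turn from the pose commanded when the call began, along the tool's axes at that moment; what a row does not reach only later rows make up. A row lasts 1/10 s, in which the tool goes at most 50 mm and 8.59 degrees, less where a joint would pass 70% of its speed; a pose out of reach is approached as far as the arm can. A call with a gripper value outside its range is refused whole. "gripper" is the opening, from -1 (shut) to 1 (fully open), so that 0 is half open, set as the call begins (left out, the last holds). The fingers move at their own pace and stop on an object; "grip_force" is the grip in N (left out, the last holds). Time passes only in rows, so rows that repeat a pose let the fingers close. It gives the time, the measured TCP pose, the force and the opening at its end, in the units of the state.
- readout.get_state(): the state, without advancing time (a new reading comes with each control period).
- viewer.snapshot(name): name is "scene" or "top" or "wrist"; returns (picture, depth): 384x512x3 uint8, blue, green, red; 384x512 float32, m along the optical axis (not along the pixel's ray), 0 where there is no reading.
- viewer.camera_model(name): a dict with "fx", "fy", "cx", "cy" (pixels), "cam_to_world" (4x4, takes a point from camera to world coordinates); the wrist camera has in their place "T_tool_cam" (4x4, takes a point from camera to tool coordinates, whose origin is the TCP and whose axes are the tool frame's). Camera axes: x right, y down, z forward; pixel columns grow to the right and rows downward; lengths in m; the calibration is good to about 2 mm. A picture is of the moment at which its call begins: read the wrist's pose just before it. camera_model takes no time and is no camera call.
- close_job(): hands the job in, once; it reports no verdict.
The state is a dict: "time_s": time; "qpos": joint angles; "joint_velocities": joint speeds; "tau": joint torques, N m; "tool_pos": TCP position; "orientation": TCP orientation; "wrist_force": force on the tool from outside, world axes, zero at the start; "ft_torque": the same for the moment, N m; "grip_width": opening from 0.0 (shut) to 1.0 (fully open).
Only numpy, scipy, OpenCV 4.12 (cv2) and the standard library are available. Lean on these libraries where they do the work, as an engineer would, in place of code of your own. Each camera call takes 0.05 s, during which the arm holds its last target. There are 200 camera calls.

### The job

Stand the brass weight on the tail pad of the gluing clamp so that it holds the sprung arm open, and slide every sound full-length rectangular red board on the table under the raised bar, one flat and straight in each outlined bay, pushed home to the back stop; put the short or broken boards in the orange scrap tray. Once all the sound boards are in, take the weight off so that the bar closes on them, stand it back on its cork rest, and leave the other things on the bench where they are.

Things in the scene. Friction and masses are not known exactly. Their poses are not given: they have to be found in the camera images.
- fixture: Gluing clamp, fixed: plywood deck (x -75 to 110, y +-118 mm; top 12 mm above the table), three white-outlined bays side by side in y. x runs from the loading edge by the robot to the back; origin at table height under the middle bay. Back stop: face at x 60, top at 28 mm. Arm hinged at x 85, 60 mm up: black rubber bar across all bays, square tail pad beyond the hinge.
- bay0 (a point): Point on the deck surface (12 mm above the table) where the centre of a board lies when it is fully home in bay 0 (fixture y -80 mm), far end against the back stop; axes as the fixture's. Bays are 80 mm apart, no walls between them.
- bay1 (a point): Point on the deck surface (12 mm above the table) where the centre of a board lies when it is fully home in bay 1 (the middle), far end against the back stop; axes as the fixture's. Bays are 80 mm apart, no walls between them.
- bay2 (a point): Point on the deck surface (12 mm above the table) where the centre of a board lies when it is fully home in bay 2 (fixture y +80 mm), far end against the back stop; axes as the fixture's. Bays are 80 mm apart, no walls between them.
- clamp_arm (a joint): Angle of the sprung arm, rad. 0: shut, bar 4 mm above the deck at fixture x 25 mm. 0.38: fully open, bar's underside 41 mm above the table at fixture x 16 mm. About 0.13 resting on boards. A spring shuts it (some 4 N at the bar); pressing the tail pad down (4 to 5 N) opens it. It stays open only while the weight stands on the pad.
- tail_pad (a point): Centre of the tail pad's top face: aluminium square, 84 mm inside its 4 mm high rim, level when the arm is open, then at fixture x 160 mm, 60 mm above the table; when shut its centre is about 28 mm higher, tilted 22 degrees, far edge up. A weight lowered onto it pushes it down.
- weight: Brass weight, about 0.85 kg: a disc 60 mm in diameter and 34 mm high, a thin neck, and a round knob 30 mm in diameter from 48 to 70 mm above the underside. Origin at the centre of its underside, z up.
- cork_rest: Round cork rest for the weight, fixed, 84 mm in diameter, 4 mm thick; origin at the centre of its underside. The weight starts on it.
- scrap_tray: Orange scrap tray, fixed, outside 165 (x) x 130 (y) x 22 mm, walls and floor 4 to 5 mm; origin at the centre of its underside.
- good1: A sound red base board (may be absent), a plain rectangle 120 x 50 x 12 mm, about 70 g; origin at the centre of its underside, x along its length.
- good2: A sound red base board (may be absent), a plain rectangle 120 x 50 x 12 mm, about 70 g; origin at the centre of its underside, x along its length.
- good3: A sound red base board (may be absent), a plain rectangle 120 x 50 x 12 mm, about 70 g; origin at the centre of its underside, x along its length.
- short_board: A red board cut too short (may be absent): 82 x 50 x 12 mm; origin at the centre of its underside, x along its 82 mm length.
- broken_board: A red board with a corner broken out (may be absent): 120 x 50 x 12 mm outline, origin at the centre of the outline's underside, x along its length; the 40 x 26 mm piece at its +x +y corner is missing (from x +20 to +60, y -1 to +25 mm).
- glue_pot: Bystander: white glue pot with a blue cone, base 90 x 130 mm, 112 mm high; origin under the centre.
- tape_roll: Bystander: yellow tape roll lying flat, 90 mm in diameter, 25 mm high; origin under its centre.
- awl: Bystander: awl with a wooden handle lying on the table, 140 mm long.
- snips: Bystander: thread snips with yellow handles, about 120 mm long, 10 mm high.
- bone_folder: Bystander: ivory-coloured folder, 140 x 22 x 6 mm.

How it is judged:
By the outcome, as a careful person would: the job done as asked, in the order asked, and still so for the second after the job is handed in, with the robot touching nothing.
Of good1, good2, good3, short_board, broken_board only 4 to 5 are there at a start; the rules pass over those that are not, and their reading is None.
At some moment in a run one of good1, good2, good3, short_board, broken_board may be knocked a few centimetres aside while the robot is not near it.
It also fails if it takes over 208 s, if anything falls off the work surface, if the arm or the gripper's body presses on something with over 40 N, if the wrist force passes 120 N, or if a joint passes its speed limit or range.

## Working session

There is one attempt and no reset: what is moved stays moved. The work goes in short steps, Python scripts to look and compute and a tool call to move; the robot and the scene stay as the last step left them, time stands still between calls to the robot, and variables do not carry over. Pictures are saved under pics/ and viewed, about 12 in all and at most 16, crops included, and the job is handed in when it is done.

Besides the shell and the picture viewer there is one more tool, called after ">>>" as name([rows], argument=value, ...), one row to a line, values as JSON. send_rows: Moves the arm, as the interface text tells. Its arguments: {"type":"object","properties":{"moves":{"type":"array"},"gripper":{"type":"number"},"grip_force":{"type":"number"}},"required":["moves"]}

```bash
ls; mkdir -p pics; cat > h.py <<'E'
import numpy as np, cv2
from bench import readout, viewer, manip
def snap(n):
    s=readout.get_state(); im,d=viewer.snapshot(n); m=viewer.camera_model(n)
    if n=="wrist":
        T=np.eye(4);T[:3,:3]=np.array(s["orientation"]).reshape(3,3);T[:3,3]=s["tool_pos"]
        M=T@np.array(m["T_tool_cam"])
    else: M=np.array(m["cam_to_world"])
    v,u=np.mgrid[0:d.shape[0],0:d.shape[1]]
    P=np.stack([(u-m["cx"])/m["fx"]*d,(v-m["cy"])/m["fy"]*d,d],-1)@M[:3,:3].T+M[:3,3]
    P[d==0]=np.nan
    return im,d,P,M
E
python3 - <<'E'
from h import *
s=readout.get_state();print({k:np.round(v,3).tolist() for k,v in s.items()},manip.tip_extent)
for n in("scene","top"):
    im,d,P,M=snap(n);cv2.imwrite(f"pics/{n}0.png",im);np.save(n+"0.npy",P);print(np.round(M,3))
    hsv=cv2.cvtColor(im,cv2.COLOR_BGR2HSV)
E
```

```text
pics
{'time_s': 0.0, 'qpos': [1.347, 0.69, -0.195, 1.566, 0.157, 0.902, -0.215], 'joint_velocities': [-0.001, -0.001, -0.001, -0.0, -0.002, 0.0, -0.001], 'tau': [-0.001, -52.756, -1.266, -15.342, -0.052, 0.007, 0.0], 'tool_pos': [0.159, -0.604, 0.26], 'orientation': [[-0.967, -0.001, 0.255], [-0.255, 0.002, -0.967], [0.0, -1.0, -0.002]], 'wrist_force': [0.379, -0.518, 0.141], 'ft_torque': [-0.003, 0.022, -0.049], 'grip_width': 0.999} 0.022
[[ 0.472  0.567 -0.675  1.373]
 [ 0.881 -0.288  0.374 -0.451]
 [ 0.018 -0.772 -0.635  0.857]
 [ 0.     0.     0.     1.   ]]
[[-0.011 -0.996  0.084  0.455]
 [-1.     0.011  0.003 -0.028]
 [-0.004 -0.084 -0.996  1.262]
 [ 0.     0.     0.     1.   ]]
```

View pics/top0.png

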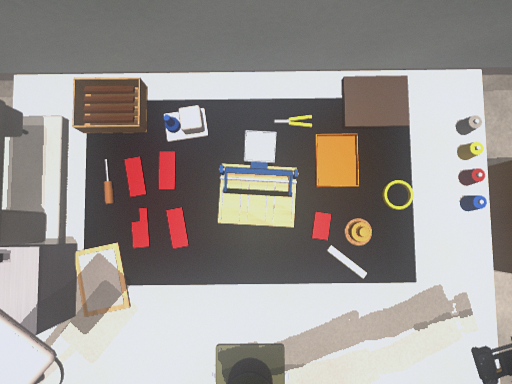

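View pics/scene0.png

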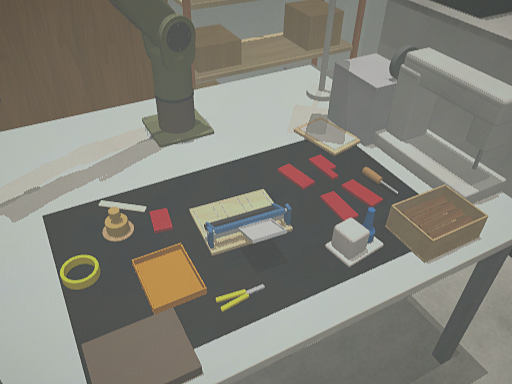

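Top view: sound boards near (135,176), (167,170), (177,228); broken one (140,228), short one (321,226); weight (358,232), tray (337,160), clamp deck centred about (258,197) with the pad at (260,146). The scene view agrees.

```bash
cat >> h.py <<'E'
def blobs(im,P,lo,hi,amin=60):
    hsv=cv2.cvtColor(im,cv2.COLOR_BGR2HSV)
    m=np.zeros(hsv.shape[:2],np.uint8)
    m=cv2.inRange(hsv,np.array(lo),np.array(hi))
    if lo[0]==0 and hi[0]<=8: m|=cv2.inRange(hsv,np.array([172,lo[1],lo[2]]),np.array([180,hi[1],hi[2]]))
    n,L,st,_=cv2.connectedComponentsWithStats(m)
    out=[]
    for i in range(1,n):
        if st[i,4]<amin: continue
        Q=P[(L==i)];Q=Q[np.isfinite(Q[:,0])]
        z=np.median(Q[:,2]); 
        Q=Q[abs(Q[:,2]-z)<.006]
        r=cv2.minAreaRect((Q[:,:2]*1000).astype(np.float32))
        out.append((st[i].tolist(),round(float(z),4),np.round(r[0],1).tolist(),np.round(r[1],1).tolist(),round(r[2],1)))
    return out
E
python3 - <<'E'
from h import *
im=cv2.imread("pics/top0.png");P=np.load("top0.npy")
for nm,lo,hi in(("red",(0,150,90),(7,255,255)),("orange",(10,150,120),(22,255,255)),("deckyellow",(22,30,150),(32,140,255))):
    print(nm)
    for b in blobs(im,P,lo,hi): print(b)
for u,v in((358,232),(260,146),(245,131),(275,131),(275,160),(246,160),(221,165),(296,168),(294,226),(220,222),(222,172),(293,175),(230,210),(285,210)):
    print((u,v),np.round(P[v,u]*1000,0),im[v,u])
E
```

```text
red
([158, 151, 17, 39, 627], 0.0106, [631.9, 254.1], [119.9, 48.9], 0.2)
([124, 156, 22, 41, 633], 0.0111, [613.6, 351.8], [119.4, 51.1], 9.8)
([472, 169, 12, 12, 75], 0.0685, [599.2, -676.8], [32.6, 33.2], 1.2)
([166, 207, 23, 42, 645], 0.011, [454.1, 220.2], [118.9, 49.7], 10.0)
([131, 208, 18, 40, 530], 0.0108, [455.1, 335.6], [118.1, 50.5], 5.1)
([312, 212, 19, 28, 431], 0.0102, [455.2, -222.0], [49.7, 80.4], 80.8)
orange
([315, 133, 44, 54, 2243], 0.0027, [656.3, -272.8], [127.2, 162.1], 89.9)
deckyellow
([222, 163, 28, 5, 79], 0.0114, [643.5, 39.6], [84.6, 10.2], 84.8)
([268, 166, 29, 5, 81], 0.011, [633.8, -104.6], [87.1, 9.6], 86.6)
([228, 175, 60, 5, 110], 0.0105, [606.0, -28.3], [183.2, 7.5], 87.0)
([227, 180, 14, 9, 114], 0.0113, [586.2, 45.9], [40.6, 24.7], 87.5)
([250, 181, 17, 10, 134], 0.0111, [582.2, -29.6], [51.4, 23.8], 84.5)
([275, 182, 13, 10, 100], 0.0107, [576.3, -101.7], [36.9, 25.8], 82.6)
([218, 184, 78, 44, 1984], 0.0104, [525.0, -24.8], [233.4, 131.3], 86.6)
([352, 224, 18, 17, 125], 0.0385, [430.1, -331.1], [53.5, 39.0], 43.4)
([76, 243, 47, 33, 364], 0.0111, [361.2, 459.1], [89.2, 142.0], 3.2)
(358, 232) [ 434. -322.   59.] [48 66 87]
(260, 146) [689. -37.  85.] [234 230 227]
(245, 131) [754.   9.   0.] [168 162 159]
(275, 131) [729. -81. 103.] [110 105 108]
(275, 160) [661. -84.  -2.] [69 72 75]
(246, 160) [649.   5.  75.] [209 204 199]
(221, 165) [636.  79.  68.] [167 110  77]
(296, 168) [ 633. -148.   10.] [138 185 190]
(294, 226) [ 454. -140.   -1.] [61 66 70]
(220, 222) [469.  88.  12.] [146 200 212]
(222, 172) [615.  76.  69.] [132  92  68]
(293, 175) [ 609. -137.   27.] [80 81 88]
(230, 210) [505.  58.   9.] [173 229 226]
(285, 210) [ 503. -112.   12.] [173 228 226]
```

>>> send_rows([
  [0,-4,0,0],
  [0,-8,0,0],
  [0,-8,0,0],
])

```text
time_s: 0.4
tool_pos: [0.1605, -0.6069, 0.3461]
orientation: [[-0.967, 0.004, 0.255], [-0.255, -0.01, -0.967], [-0.001, -1.0, 0.01]]
wrist_force: [-0.3, -0.1, -0.1]
grip_width: 1.0
```

```bash
cat >> h.py <<'E'
def go(x,y,z,yaw):
    "x,y,z mm world TCP; yaw deg of the jaw axis; prints row and number of 0.1 s rows"
    s=readout.get_state();R=np.array(s["orientation"]).reshape(3,3)
    d=R.T@(np.array([x,y,z])/1000-s["tool_pos"])
    cur=np.degrees(np.arctan2(R[1,2],R[0,2]))
    t=[-np.radians((yaw-cur+k+180)%360-180) for k in(0,180)]
    print("row cm",np.round(d*100,2),"turns",np.round(t,3),"n",np.linalg.norm(d)/.05,[round(abs(a)/.15,1) for a in t],"q7",round(s["qpos"][6],2),"t",s["time_s"])
E
python3 - <<'E'
from h import *
P=np.load("top0.npy").reshape(-1,3);Q=P[(abs(P[:,0]-.43)<.06)&(abs(P[:,1]+.33)<.07)]*1000
for a,b in((2,9),(30,42),(60,85)):
    q=Q[(Q[:,2]>a)&(Q[:,2]<b)];print(a,len(q),q.min(0).round(),q.max(0).round(),q.mean(0).round())
print(np.round(viewer.camera_model("wrist")["T_tool_cam"],3),viewer.camera_model("wrist")["fx"])
go(430,-325,220,-3.4)
E
```

```text
2 279 [ 370. -398.    2.] [ 489. -260.    9.] [ 429. -321.    4.]
30 224 [ 407. -364.   30.] [ 464. -307.   42.] [ 436. -332.   36.]
60 88 [ 423. -349.   61.] [ 449. -321.   77.] [ 436. -335.   71.]
[[ 0.     0.96   0.28  -0.072]
 [-0.    -0.28   0.96  -0.125]
 [ 1.    -0.001  0.    -0.   ]
 [ 0.     0.     0.     1.   ]] 301.16413411309645
row cm [-33.23  12.43 -20.53] turns [-1.254  1.888] n 8.197912031816802 [np.float64(8.4), np.float64(12.6)] q7 -0.19 t 0.4
```

>>> send_rows([
  [-33.5,12,-19.5,-1.254],
  [-33.5,12,-19.5,-1.254],
  [-33.5,12,-19.5,-1.254],
  [-33.5,12,-19.5,-1.254],
  [-33.5,12,-19.5,-1.254],
  [-33.5,12,-19.5,-1.254],
  [-33.5,12,-19.5,-1.254],
  [-33.5,12,-19.5,-1.254],
  [-33.5,12,-19.5,-1.254],
  [-33.5,12,-19.5,-1.254],
])

```text
time_s: 1.4
tool_pos: [0.4344, -0.3281, 0.2196]
orientation: [[-0.054, -0.001, 0.999], [-0.999, 0.002, -0.054], [-0.002, -1.0, -0.001]]
wrist_force: [-0.1, -0.0, 0.5]
grip_width: 1.002
```

```bash
python3 - <<'E'
from h import *
im,d,P,M=snap("wrist");cv2.imwrite("pics/w1.png",im)
Q=P.reshape(-1,3)*1000;Q=Q[np.isfinite(Q[:,0])];Q=Q[(np.hypot(Q[:,0]-436,Q[:,1]+335)<60)]
for a,b in((2.5,10),(34,41),(55,80)):
    q=Q[(Q[:,2]>a)&(Q[:,2]<b)]
    if len(q): print(a,len(q),q.min(0).round(1),q.max(0).round(1),q.mean(0).round(1),cv2.minEnclosingCircle(q[:,:2].astype(np.float32)))
print(readout.get_state()["tool_pos"])
E
```

```text
2.5 1683 [ 376.4 -393.5    2.5] [ 495.8 -275.4   10. ] [ 436.  -322.6    4.5] ((435.9507141113281, -335.0959777832031), 59.87406539916992)
34 1569 [ 406.4 -365.3   34.2] [ 464.8 -306.7   40.9] [ 435.9 -330.4   38.8] ((435.8572692871094, -336.5484619140625), 29.9186954498291)
55 849 [ 420.9 -350.4   55.8] [ 450.2 -321.7   77.5] [ 435.8 -334.4   73.4] ((435.72711181640625, -336.5815734863281), 15.103225708007812)
[ 0.43317385 -0.33002377  0.21995781]
```

```bash
python3 -c "
from h import *
go(436,-336.3,66,-3.4)"
```

```text
row cm [ 0.62 15.39  0.34] turns [ 0.    -3.141] n 3.0822320242816197 [np.float64(0.0), np.float64(20.9)] q7 0.06 t 1.45
```

>>> send_rows([
  [0.6,6,0.3,0],
  [0.6,11,0.3,0],
  [0.6,14,0.3,0],
  [0.6,15.4,0.3,0],
  [0.6,15.4,0.3,0],
  [0.6,15.4,0.3,0],
])

```text
time_s: 2.05
tool_pos: [0.4366, -0.3376, 0.0681]
orientation: [[-0.06, 0.002, 0.998], [-0.998, -0.002, -0.06], [0.001, -1.0, 0.002]]
wrist_force: [0.7, -0.0, 1.1]
grip_width: 0.998
```

>>> send_rows([
  [0,0,0,0],
  [0,0,0,0],
  [0,0,0,0],
  [0,0,0,0],
  [0,0,0,0],
  [0,-3,0,0],
  [0,-8,0,0],
  [0,-13,0,0],
  [0,-15,0,0],
  [0,-15,0,0],
], gripper=-1, grip_force=50)

```text
time_s: 3.05
tool_pos: [0.4379, -0.3374, 0.22]
orientation: [[-0.059, 0.006, 0.998], [-0.998, -0.004, -0.059], [0.003, -1.0, 0.006]]
wrist_force: [0.6, -0.1, 0.2]
grip_width: 0.116
```

```bash
python3 - <<'E'
from h import *
im,d,P,M=snap("top");cv2.imwrite("pics/t2.png",cv2.resize(im[110:250,180:400],None,fx=3,fy=3))
np.save("t2.npy",P)
s=readout.get_state();print(s["wrist_force"],s["grip_width"])
go(694,-35,190,-3.4)
E
```

```text
[-0.22628417 -0.58120743 -0.03907527] 0.06907712764601352
row cm [-31.68   2.8   23.89] turns [-0.     3.142] n 7.954978936212453 [np.float64(0.0), np.float64(20.9)] q7 0.06 t 3.1
```

The knob was missed: the fingers take about 1 s to close. I'll check that the weight still stands.

```bash
python3 - <<'E'
from h import *
im,d,P,M=snap("wrist")
Q=P.reshape(-1,3)*1000;Q=Q[np.isfinite(Q[:,0])];Q=Q[(np.hypot(Q[:,0]-436,Q[:,1]+335)<60)]
for a,b in((34,41),(55,80)):
    q=Q[(Q[:,2]>a)&(Q[:,2]<b)]
    if len(q): print(a,len(q),q.min(0).round(1),q.max(0).round(1),cv2.minEnclosingCircle(q[:,:2].astype(np.float32)))
go(436,-336.3,66,-3.4)
E
```

```text
34 1627 [ 406.1 -366.2   34.2] [ 464.7 -306.7   41. ] ((435.6051330566406, -336.4276428222656), 29.835905075073242)
55 867 [ 420.7 -350.1   55.4] [ 450.4 -321.8   76.8] ((435.5903625488281, -336.3017883300781), 14.892061233520508)
row cm [-0.04 15.05  0.02] turns [ 0.    -3.142] n 3.010888737924119 [np.float64(0.0), np.float64(20.9)] q7 0.06 t 3.15
```

>>> send_rows([
  [0,0,0,0],
  [0,0,0,0],
  [0,0,0,0],
  [0,0,0,0],
  [0,0,0,0],
  [0,0,0,0],
  [0,0,0,0],
  [0,0,0,0],
], gripper=1)

```text
time_s: 3.95
tool_pos: [0.4362, -0.3366, 0.2168]
orientation: [[-0.059, 0.0, 0.998], [-0.998, -0.0, -0.059], [0.0, -1.0, 0.0]]
wrist_force: [0.4, 0.3, 0.1]
grip_width: 0.729
```

>>> send_rows([
  [0,5,0,0],
  [0,10,0,0],
  [0,13,0,0],
  [0,15.1,0,0],
  [0,15.1,0,0],
  [0,15.1,0,0],
])

```text
time_s: 4.55
tool_pos: [0.4366, -0.3365, 0.0661]
orientation: [[-0.059, 0.0, 0.998], [-0.998, -0.0, -0.059], [0.0, -1.0, 0.0]]
wrist_force: [-0.1, 0.1, 1.1]
grip_width: 1.004
```

>>> send_rows([
  [0,0,0,0],
  [0,0,0,0],
  [0,0,0,0],
  [0,0,0,0],
  [0,0,0,0],
  [0,0,0,0],
  [0,0,0,0],
  [0,0,0,0],
  [0,0,0,0],
  [0,0,0,0],
], gripper=-1, grip_force=50)

```text
time_s: 5.55
tool_pos: [0.4359, -0.3365, 0.0657]
orientation: [[-0.059, -0.001, 0.998], [-0.998, 0.0, -0.059], [0.0, -1.0, -0.001]]
wrist_force: [-0.5, 0.2, 1.3]
grip_width: 0.318
```

>>> send_rows([
  [0,-2,0,0],
  [0,-5,0,0],
  [0,-9,0,0],
  [0,-13,0,0],
  [0,-13,0,0],
])

```text
time_s: 6.05
tool_pos: [0.4387, -0.3376, 0.1994]
orientation: [[-0.059, 0.007, 0.998], [-0.998, -0.004, -0.059], [0.003, -1.0, 0.008]]
wrist_force: [1.5, 0.3, -8.4]
grip_width: 0.322
```

```bash
python3 - <<'E'
from h import *
s=readout.get_state();print(s["wrist_force"],s["grip_width"])
# fixture fit from earlier top frame
im,d,P,M=snap("top");np.save("t3.npy",P)
cv2.imwrite("pics/t3.png",cv2.resize(im[115:245,190:400],None,fx=3,fy=3))
go(694,-35,190,-3.4)
E
```

```text
[ 1.49341587  0.27565515 -8.37593644] 0.32190998780891905
row cm [-31.69   0.71  23.86] turns [-0.     3.141] n 7.933651946530376 [np.float64(0.0), np.float64(20.9)] q7 0.03 t 6.1
```

>>> send_rows([
  [-31.7,0,23.9,0],
  [-31.7,0,23.9,0],
  [-31.7,0,23.9,0],
  [-31.7,0,23.9,0],
  [-31.7,0,23.9,0],
  [-31.7,0,23.9,0],
  [-31.7,0,23.9,0],
  [-31.7,0,23.9,0],
  [-31.7,0,23.9,0],
  [-31.7,0,23.9,0],
])

```text
time_s: 7.1
tool_pos: [0.6917, -0.0318, 0.1912]
orientation: [[-0.055, -0.007, 0.998], [-0.999, -0.0, -0.055], [0.001, -1.0, -0.007]]
wrist_force: [-0.4, -0.7, -8.5]
grip_width: 0.321
```

```bash
python3 - <<'E'
from h import *
im,d,P,M=snap("wrist");cv2.imwrite("pics/w4.png",im);np.save("w4.npy",P)
go(694.5,-35,150,-3.4)
E
```

```text
row cm [0.02 4.15 0.36] turns [ 2.00e-03 -3.14e+00] n 0.8335929366436146 [np.float64(0.0), np.float64(20.9)] q7 -0.4 t 7.15
```

View pics/w4.png

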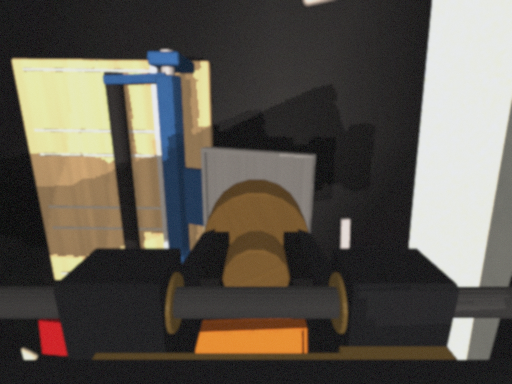

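The wrist view shows the weight's disc (about 257,230) over the tilted pad (columns 205–315, near edge at row 150), well centred. I'll check the pad's centre by depth.

```bash
python3 - <<'E'
from h import *
P=np.load("w4.npy")*1000
for u,v in((206,152),(260,153),(312,156),(208,200),(308,215),(90,70),(40,65),(205,66),(25,65)): print((u,v),P[v,u].round(1))
E
```

```text
(206, 152) [652.8   7.   72.1]
(260, 153) [696.5   7.2  94.2]
(312, 156) [732.4   5.3 108.6]
(208, 200) [650.7 -33.1  74.1]
(308, 215) [729.1 -37.4 110.1]
(90, 70) [541.4  81.5  13.9]
(40, 65) [495.8  88.3  14.4]
(205, 66) [649.3  79.   13.3]
(25, 65) [480.8  89.4  12.9]
```

>>> send_rows([
  [0.1,2,0.3,0],
  [0.1,4,0.3,0],
  [0.1,5,0.3,0],
  [0.1,5.5,0.3,0],
  [0.1,6,0.3,0],
  [0.1,6.4,0.3,0],
  [0.1,6.7,0.3,0],
  [0.1,6.9,0.3,0],
  [0.1,6.9,0.3,0],
])

```text
time_s: 8.05
tool_pos: [0.6966, -0.0357, 0.1268]
orientation: [[-0.059, 0.0, 0.998], [-0.998, -0.0, -0.059], [0.0, -1.0, 0.0]]
wrist_force: [-0.8, -2.4, -5.3]
grip_width: 0.319
```

>>> send_rows([
  [0,0.2,0,0],
  [0,0.3,0,0],
  [0,0.4,0,0],
  [0,0.5,0,0],
  [0,0.5,0,0],
])

```text
time_s: 8.55
tool_pos: [0.6969, -0.0358, 0.122]
orientation: [[-0.059, 0.001, 0.998], [-0.998, -0.001, -0.059], [0.0, -1.0, 0.001]]
wrist_force: [0.7, -3.5, -4.2]
grip_width: 0.324
```

```bash
python3 - <<'E'
from h import *
im,d,P,M=snap("wrist");cv2.imwrite("pics/w5.png",im)
Q=P.reshape(-1,3)*1000
for u,v in((206,152),(260,150),(312,156),(208,200)): print((u,v),P[v,u].round(4)*1000)
s=readout.get_state();print(s["wrist_force"],s["tool_pos"])
E
```

```text
(206, 152) [658.8   3.    1.4]
(260, 150) [702.9   2.    0.9]
(312, 156) [733.7   5.6  65.8]
(208, 200) [667.2 -19.8  61.3]
[-0.22740097 -2.49281611 -3.32109298] [ 0.6968632  -0.0356558   0.12203471]
```

>>> send_rows([
  [0,0.05,0,0],
  [0,0.1,0,0],
  [0,0.15,0,0],
  [0,0.15,0,0],
])

```text
time_s: 9.0
tool_pos: [0.697, -0.0361, 0.1215]
orientation: [[-0.06, 0.002, 0.998], [-0.998, -0.001, -0.06], [0.001, -1.0, 0.002]]
wrist_force: [-1.3, -4.3, 4.7]
grip_width: 0.321
```

>>> send_rows([
  [0,0,0,0],
  [0,0,0,0],
  [0,0,0,0],
  [0,0,0,0],
  [0,0,0,0],
  [0,-1,0,0],
  [0,-4,0,0],
  [0,-8,0,0],
  [0,-12,0,0],
  [0,-12,0,0],
], gripper=0.9)

```text
time_s: 10.0
tool_pos: [0.7001, -0.0345, 0.2478]
orientation: [[-0.06, 0.013, 0.998], [-0.998, 0.001, -0.06], [-0.002, -1.0, 0.013]]
wrist_force: [0.3, 0.5, -0.1]
grip_width: 0.954
```

```bash
python3 - <<'E'
from h import *
im,d,P,M=snap("wrist");cv2.imwrite("pics/w6.png",im);np.save("w6.npy",P)
Q=P.reshape(-1,3)*1000;Q=Q[np.isfinite(Q[:,0])];q0=Q[(np.hypot(Q[:,0]-696,Q[:,1]+36)<70)]
for a,b in((50,70),(88,100),(115,140)):
    q=q0[(q0[:,2]>a)&(q0[:,2]<b)]
    if len(q): print(a,len(q),q.min(0).round(1),q.max(0).round(1),cv2.minEnclosingCircle(q[:,:2].astype(np.float32)))
s=readout.get_state();print(s["tool_pos"])
for n in("top",):
    im,d,P,M=snap(n);cv2.imwrite("pics/t6.png",cv2.resize(im[115:245,110:380],None,fx=2.9,fy=2.9,interpolation=cv2.INTER_CUBIC));np.save("t6.npy",P)
    for b in blobs(im,P,(0,150,90),(7,255,255)): print(b)
E
```

```text
50 5087 [626.1 -83.6  52.5] [741.8  11.3  70. ] ((691.0347290039062, -36.09748840332031), 65.39635467529297)
88 1888 [667.5 -65.6  88. ] [726.6  -6.3  97.2] ((696.7054443359375, -36.11825942993164), 29.92037010192871)
115 1021 [682.3 -50.5 115. ] [711.5 -21.6 133.1] ((696.9244995117188, -36.06369400024414), 14.897905349731445)
[ 0.69849156 -0.03488312  0.24458885]
([124, 156, 40, 41, 1270], 0.0109, [615.9, 322.2], [123.7, 119.7], 2.9)
([472, 169, 12, 12, 72], 0.0674, [599.4, -676.2], [33.0, 34.4], 0.1)
([131, 207, 18, 41, 531], 0.0109, [456.0, 334.6], [120.0, 49.9], 3.6)
([166, 207, 23, 42, 642], 0.0107, [454.2, 220.7], [118.8, 50.5], 10.4)
```

View pics/w6.png

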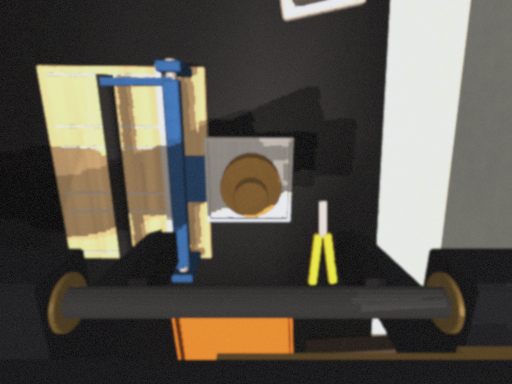

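The weight stands upright on the level pad (250,188), arm open. One of the upper-left boards has been shifted so it touches its neighbour; next I fit the fixture pose and look there.

```bash
python3 - <<'E'
from h import *
for f in("w6.npy","t6.npy","top0.npy"):
    Q=np.load(f).reshape(-1,3)*1000;Q=Q[np.isfinite(Q[:,0])]
    q=Q[(abs(Q[:,2]-12)<4)&(Q[:,0]>430)&(Q[:,0]<670)&(Q[:,1]>-170)&(Q[:,1]<115)]
    print(f,len(q),cv2.minAreaRect(q[:,:2].astype(np.float32)),np.percentile(q[:,:2],[1,99],axis=0).round(1).tolist())
    # front edge per y-bin
    e=[];ys=range(-130,90,10)
    for y in ys:
        b=q[abs(q[:,1]-y)<5]
        if len(b)>20:e.append((y,b[:,0].min()))
    e=np.array(e)
    if len(e)>5:
        p=np.polyfit(e[:,0],e[:,1],1);r=e[:,1]-np.polyval(p,e[:,0]);k=abs(r)<4;p=np.polyfit(e[k,0],e[k,1],1);print("front x=%.4f*y+%.1f"%tuple(p),k.sum(),"ang",np.degrees(np.arctan(p[0])))
    q2=q[q[:,1]>60];e=[]
    for x in range(480,640,10):
        b=q2[abs(q2[:,0]-x)<5]
        if len(b)>5:e.append((x,b[:,1].max()))
    e=np.array(e);p=np.polyfit(e[:,0],e[:,1],1);print("left y=%.4f*x+%.1f"%tuple(p),np.polyval(p,535))
im=cv2.imread("pics/t6.png");
go(615,300,200,90)
E
```

```text
w6.npy 19387 ((551.9298706054688, -26.554534912109375), (234.625, 185.74819946289062), 86.04464721679688) [[460.3, -135.9], [647.3, 91.0]]
front x=0.0682*y+461.6 21 ang 3.9028259994988495
left y=-0.1224*x+156.8 91.25501311393427
t6.npy 1901 ((554.4417724609375, 3.59765625), (174.03179931640625, 184.8442840576172), 86.22675323486328) [[461.1, -68.6], [645.3, 91.3]]
front x=0.0702*y+463.0 16 ang 4.014081053074894
left y=-0.0982*x+143.1 90.58752624562496
top0.npy 2829 ((552.3194580078125, -26.814590454101562), (234.74046325683594, 184.78543090820312), 85.9897232055664) [[460.2, -140.8], [644.9, 91.1]]
front x=0.0695*y+463.0 22 ang 3.9733547622392553
left y=-0.0992*x+143.7 90.60266562001476
row cm [-32.98   4.18 -10.18] turns [-1.63   1.512] n 6.953588097102578 [np.float64(10.9), np.float64(10.1)] q7 -0.37 t 10.1
```

>>> send_rows([
  [-32,-5,-18,-1.64],
  [-32,-5,-18,-1.64],
  [-32,-5,-18,-1.64],
  [-32,-5,-18,-1.64],
  [-32,-5,-18,-1.64],
  [-32,-5,-18,-1.64],
  [-32,-5,-18,-1.64],
  [-32,-5,-18,-1.64],
  [-32,-5,-18,-1.64],
  [-32,-5,-18,-1.64],
])

```text
time_s: 11.1
tool_pos: [0.5343, 0.2953, 0.289]
orientation: [[0.993, -0.002, 0.12], [-0.12, -0.001, 0.993], [-0.002, -1.0, -0.002]]
wrist_force: [-0.9, -0.3, 0.6]
grip_width: 0.954
```

>>> send_rows([
  [0,0,0,-0.14],
  [0,0,0,-0.14],
  [0,0,0,-0.14],
], gripper=0.9)

```text
time_s: 11.4
tool_pos: [0.5353, 0.2942, 0.2892]
orientation: [[1.0, -0.002, -0.007], [0.007, -0.001, 1.0], [-0.002, -1.0, -0.001]]
wrist_force: [0.7, -0.6, -0.1]
grip_width: 0.951
```

```bash
cat >> h.py <<'E'
def boards(im,P):
    for b in blobs(im,P,(0,130,70),(8,255,255),300): print(b)
E
python3 - <<'E'
from h import *
s=readout.get_state();print(s["tool_pos"],np.round(s["qpos"],2));
im,d,P,M=snap("wrist");cv2.imwrite("pics/w7.png",im);np.save("w7.npy",P)
boards(im,P);go(560,290,200,90)
E
```

```text
[0.5352834  0.29421961 0.28917566] [-0.11  0.77 -0.89  1.55  0.64  1.14  0.43]
([167, 44, 61, 105, 4135], 0.0128, [453.8, 219.3], [120.3, 50.2], 10.2)
([265, 47, 45, 104, 3507], 0.0127, [455.6, 334.4], [120.2, 50.3], 4.6)
([234, 174, 86, 85, 6016], 0.0127, [615.1, 322.2], [123.4, 120.9], 2.6)
row cm [ 2.47  8.94 -0.45] turns [ 0.007 -3.134] n 1.857866685142875 [np.float64(0.0), np.float64(20.9)] q7 0.43 t 11.45
```

View pics/w7.png

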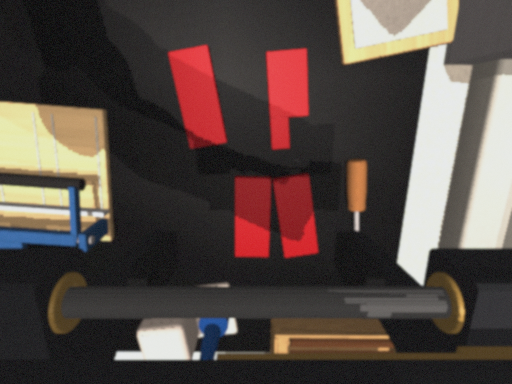

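View (image up = toward robot): loose sound board A at (197,97), broken board (288,98), and boards B (252,217) and C (296,215) almost touching. I take A first.

```bash
python3 -c "
from h import *
go(414.4,212.2,60,100.2)"
```

```text
row cm [-12.13  22.97  -8.11] turns [-0.171  2.971] n 5.4416734752414415 [np.float64(1.1), np.float64(19.8)] q7 0.43 t 11.45
```

>>> send_rows([
  [-12.1,10,-8.1,-0.17],
  [-12.1,15,-8.1,-0.17],
  [-12.1,20,-8.1,-0.17],
  [-12.1,23,-8.1,-0.17],
  [-12.1,23,-8.1,-0.17],
  [-12.1,23,-8.1,-0.17],
  [-12.1,23,-8.1,-0.17],
  [-12.1,23,-8.1,-0.17],
], gripper=0.5)

```text
time_s: 12.25
tool_pos: [0.416, 0.2131, 0.0606]
orientation: [[0.984, 0.001, -0.179], [0.179, 0.0, 0.984], [0.001, -1.0, -0.0]]
wrist_force: [0.6, 0.1, 0.2]
grip_width: 0.75
```

```bash
python3 -c "
from h import *
im,d,P,M=snap('wrist');boards(im,P)
go(414.4,212.2,24,100.2)"
```

```text
([213, 190, 85, 96, 7272], 0.0128, [425.9, 214.4], [63.3, 50.1], 10.1)
([387, 220, 99, 60, 1480], 0.0108, [415.4, 331.0], [39.8, 51.4], 4.8)
([218, 319, 75, 34, 2240], 0.0128, [496.2, 227.1], [29.5, 50.0], 10.4)
row cm [-0.26  3.73 -0.11] turns [ 1.00e-03 -3.14e+00] n 0.7475542244910517 [np.float64(0.0), np.float64(20.9)] q7 -0.1 t 12.3
```

>>> send_rows([
  [-0.2,2,0,0],
  [-0.2,3.2,0,0],
  [-0.2,3.7,0,0],
  [-0.2,3.7,0,0],
])

```text
time_s: 12.7
tool_pos: [0.4146, 0.2128, 0.0239]
orientation: [[0.984, 0.002, -0.178], [0.178, 0.001, 0.984], [0.002, -1.0, 0.001]]
wrist_force: [-0.7, 0.7, 0.3]
grip_width: 0.75
```

>>> send_rows([
  [0,0,0,0],
  [0,0,0,0],
  [0,0,0,0],
  [0,0,0,0],
  [0,0,0,0],
  [0,0,0,0],
  [0,-2,0,0],
  [0,-5,0,0],
  [0,-5,0,0],
], gripper=-1, grip_force=40)

```text
time_s: 13.6
tool_pos: [0.4143, 0.213, 0.0756]
orientation: [[0.984, 0.003, -0.179], [0.179, 0.002, 0.984], [0.004, -1.0, 0.002]]
wrist_force: [0.0, 0.5, -1.4]
grip_width: 0.562
```

```bash
cat >> h.py <<'E'
F=np.array([534.6,-25.5]);A=np.radians(-4.0);EX=np.array([np.cos(A),np.sin(A)]);EY=np.array([-np.sin(A),np.cos(A)])
def fx(x,y): return F+x*EX+y*EY
E
python3 -c "
from h import *
s=readout.get_state();print(s['wrist_force'],s['grip_width'])
x,y=fx(-120,-80);go(x,y,75,86)"
```

```text
[ 0.04477256  0.47193268 -1.43742328] 0.5621669212665419
row cm [-6.04e+00 -1.00e-02 -3.04e+01] turns [ 0.25  -2.892] n 6.199760695093948 [np.float64(1.7), np.float64(19.3)] q7 -0.05 t 13.6
```

>>> send_rows([
  [-6,0,-30.4,0.25],
  [-6,0,-30.4,0.25],
  [-6,0,-30.4,0.25],
  [-6,0,-30.4,0.25],
  [-6,0,-30.4,0.25],
  [-6,0,-30.4,0.25],
  [-6,0,-30.4,0.25],
  [-6,0,-30.4,0.25],
  [-6,0,-30.4,0.25],
])

```text
time_s: 14.5
tool_pos: [0.4089, -0.0965, 0.0729]
orientation: [[0.998, -0.0, 0.069], [-0.069, 0.002, 0.998], [-0.001, -1.0, 0.002]]
wrist_force: [0.5, -0.2, -1.1]
grip_width: 0.561
```

```bash
cat >> h.py <<'E'
def held(im,P):
    hsv=cv2.cvtColor(im,cv2.COLOR_BGR2HSV);m=((hsv[...,0]<8)|(hsv[...,0]>172))&(hsv[...,1]>130)&(hsv[...,2]>70)
    Q=P[m]*1000;Q=Q[np.isfinite(Q[:,0])];rel=(Q[:,:2]-F)@np.stack([EX,EY],1)
    c=cv2.minAreaRect(rel.astype(np.float32))
    k=(rel[:,0]>np.percentile(rel[:,0],1));
    C=np.c_[rel,np.ones(len(rel))];p=np.linalg.lstsq(C,Q[:,2],rcond=None)[0]
    print("fixture rect",np.round(c[0],1),np.round(c[1],1),round(c[2],1),"x",rel[:,0].min().round(1),rel[:,0].max().round(1),"y",rel[:,1].min().round(1),rel[:,1].max().round(1),"z-plane slopes deg",np.degrees(p[:2]).round(1),"z",Q[:,2].mean().round(1))
E
python3 - <<'E'
from h import *
im,d,P,M=snap('wrist');cv2.imwrite("pics/w8.png",im);held(im,P)
x,y=fx(-115,-80);go(x,y,37,86)
E
```

```text
fixture rect [-111.1 -135.1] [191.5  90.5] 81.7 x -154.6 -59.6 y -234.8 -42.3 z-plane slopes deg [-5.6 19.3] z 56.8
row cm [ 0.54  3.59 -0.11] turns [ 3.000e-03 -3.139e+00] n 0.72711829524504 [np.float64(0.0), np.float64(20.9)] q7 0.1 t 14.55
```

View pics/w8.png

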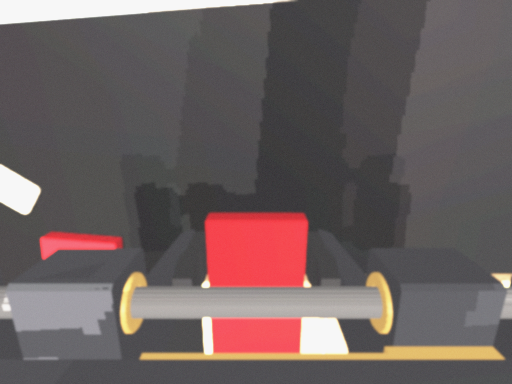

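Board held squarely in the jaws at (256,285); the red at (80,240) is the short board. Check pitch, then go in.

```bash
sed -i 's/def held(im,P):/def held(im,P,yc):/; s/    c=cv2.minAreaRect(rel/    kk=abs(rel[:,1]-yc)<38;rel=rel[kk];Q=Q[kk]\n&/' h.py
python3 - <<'E'
from h import *
im,d,P,M=snap('wrist');held(im,P,-80)
E
```

```text
fixture rect [-103.3  -78.1] [87.9 72.8] 1.8 x -147.3 -59.3 y -114.8 -42.1 z-plane slopes deg [-0.7 -1. ] z 61.4
```

>>> send_rows([
  [0.5,2,0,0],
  [0.5,3,0,0],
  [0.5,3.6,0,0],
  [0.5,3.6,0,0],
])

```text
time_s: 15.0
tool_pos: [0.4137, -0.0969, 0.0366]
orientation: [[0.998, -0.001, 0.068], [-0.068, 0.002, 0.998], [-0.001, -1.0, 0.002]]
wrist_force: [0.1, 0.8, -1.0]
grip_width: 0.558
```

```bash
python3 - <<'E'
from h import *
im,d,P,M=snap('wrist');held(im,P,-80)
im,d,P,M=snap('top');held(im,P,-80);s=readout.get_state();print(s["wrist_force"]);x,y=fx(-40,-80);go(x,y,37,86)
E
```

```text
fixture rect [-95.7 -79. ] [80.  59.8] 0.6 x -135.6 -55.4 y -109.2 -49.3 z-plane slopes deg [ 1.1 -0.4] z 24.9
fixture rect [-46.7 -73.2] [58.  61.3] 89.2 x -77.0 -16.3 y -102.5 -43.8 z-plane slopes deg [-33.8   1.1] z 31.2
[ 0.40720491  0.9986634  -0.43118302]
row cm [7.55 0.03 0.02] turns [ 1.000e-03 -3.141e+00] n 1.5101197736286402 [np.float64(0.0), np.float64(20.9)] q7 -0.17 t 15.1
```

>>> send_rows([
  [1.5,0,0,0],
  [3,0,0,0],
  [4.5,0,0,0],
  [6,0,0,0],
  [6.8,0,0,0],
  [7.2,0,0,0],
  [7.2,0,0,0],
])

```text
time_s: 15.8
tool_pos: [0.4859, -0.1032, 0.0375]
orientation: [[0.998, 0.001, 0.07], [-0.07, -0.0, 0.998], [0.001, -1.0, -0.0]]
wrist_force: [0.2, -0.3, -0.4]
grip_width: 0.562
```

>>> send_rows([
  [0.2,0,0,0],
  [0.4,0,0,0],
  [0.6,0,0,0],
  [0.6,0,0,0],
])

```text
time_s: 16.2
tool_pos: [0.4889, -0.1035, 0.0368]
orientation: [[0.998, -0.005, 0.069], [-0.069, -0.001, 0.998], [-0.005, -1.0, -0.001]]
wrist_force: [-5.3, 0.4, 0.9]
grip_width: 0.563
```

```bash
python3 - <<'E'
from h import *
im,d,P,M=snap('wrist');held(im,P,-80)
s=readout.get_state();print(s["wrist_force"],s["tool_pos"]);x,y=fx(-40,-80);go(x,y,37,86)
E
```

```text
fixture rect [-23.2 -80.1] [86.8 51.6] 0.8 x -66.6 20.4 y -106.3 -54.7 z-plane slopes deg [-1.4 -0.1] z 26.1
[-5.44704021  1.4997778  -0.11275556] [ 0.48896743 -0.10350085  0.03679466]
row cm [ 0.01 -0.02  0.1 ] turns [ 1.000e-03 -3.141e+00] n 0.020363416178560422 [np.float64(0.0), np.float64(20.9)] q7 0.56 t 16.25
```

>>> send_rows([
  [0,0,0,0],
  [0,0,0,0],
  [0,0,0,0],
  [0,0,0,0],
  [-1,-3,0,0],
  [-3,-8,0,0],
  [-5,-12,0,0],
  [-5,-12,0,0],
], gripper=0.4)

```text
time_s: 17.05
tool_pos: [0.4411, -0.1002, 0.1611]
orientation: [[0.998, 0.004, 0.069], [-0.069, -0.002, 0.998], [0.004, -1.0, -0.002]]
wrist_force: [1.9, 0.2, 0.5]
grip_width: 0.701
```

```bash
python3 - <<'E'
from h import *
im,d,P,M=snap('wrist');held(im,P,-80)
im,d,P,M=snap('top');boards(im,P);held(im,P,-80)
go(455.6-8,334.4-1,60,94.6)
E
```

```text
fixture rect [-26.6 -80.7] [176.9  49.6] 1.3 x -115.1 61.4 y -105.0 -55.0 z-plane slopes deg [-16.4   2.8] z 28.1
([124, 156, 40, 41, 1315], 0.0108, [615.8, 321.4], [123.4, 119.5], 3.0)
([131, 207, 18, 41, 548], 0.011, [456.2, 335.0], [120.7, 49.3], 3.1)
fixture rect [ -1.1 -83.3] [ 58.6 117.1] 88.4 x -60.5 57.4 y -111.0 -52.3 z-plane slopes deg [-26.4 -20.6] z 32.1
row cm [-2.56  9.78 43.32] turns [-0.151  2.991] n 8.896403316596233 [np.float64(1.0), np.float64(19.9)] q7 0.74 t 17.15
```

>>> send_rows([
  [-2.6,3,43.3,-0.15],
  [-2.6,3,43.3,-0.15],
  [-2.6,3,43.3,-0.15],
  [-2.6,3,43.3,-0.15],
  [-2.6,3,43.3,-0.15],
  [-2.6,3,43.3,-0.15],
  [-2.6,3,43.3,-0.15],
  [-2.6,3,43.3,-0.15],
  [-2.6,7,43.3,-0.15],
  [-2.6,7,43.3,-0.15],
], gripper=0.5)

```text
time_s: 18.15
tool_pos: [0.4434, 0.3386, 0.0827]
orientation: [[0.996, -0.005, -0.086], [0.086, 0.001, 0.996], [-0.004, -1.0, 0.001]]
wrist_force: [-0.4, 0.1, 0.0]
grip_width: 0.749
```

```bash
python3 - <<'E'
from h import *
im,d,P,M=snap('wrist');boards(im,P)
go(447.6,333.4,24,94.6)
E
```

```text
([209, 144, 79, 143, 9448], 0.0129, [448.6, 333.9], [105.7, 50.2], 4.6)
([149, 334, 131, 27, 2255], 0.0119, [561.0, 315.6], [17.6, 102.2], 2.9)
row cm [ 0.36  5.94 -0.26] turns [ 0.004 -3.138] n 1.1906444130794285 [np.float64(0.0), np.float64(20.9)] q7 0.14 t 18.2
```

>>> send_rows([
  [0.4,3,-0.2,0],
  [0.4,5,-0.2,0],
  [0.4,5.9,-0.2,0],
  [0.4,5.9,-0.2,0],
])

```text
time_s: 18.6
tool_pos: [0.4502, 0.3302, 0.0272]
orientation: [[0.997, -0.001, -0.079], [0.079, -0.003, 0.997], [-0.002, -1.0, -0.003]]
wrist_force: [-0.8, -0.4, -0.1]
grip_width: 0.753
```

>>> send_rows([
  [0,0,0,0],
  [0,0,0,0],
  [0,0,0,0],
  [0,0,0,0],
  [0,0,0,0],
  [0,0,0,0],
  [0,-4,0,0],
  [0,-9,0,0],
  [0,-13,0,0],
  [0,-13,0,0],
], gripper=-1)

```text
time_s: 19.6
tool_pos: [0.4521, 0.3346, 0.1633]
orientation: [[0.997, 0.007, -0.08], [0.08, 0.007, 0.997], [0.007, -1.0, 0.006]]
wrist_force: [0.9, 0.5, 0.1]
grip_width: 0.559
```

```bash
python3 - <<'E'
from h import *
s=readout.get_state();print(s["wrist_force"],s["grip_width"])
im,d,P,M=snap('wrist');boards(im,P)
go(500,0,200,90)
go(656-8,-244,170,90)
E
```

```text
[0.88172952 0.49631354 0.13245475] 0.5591615663667829
([202, 142, 108, 146, 14490], 0.1468, [435.3, 333.5], [76.1, 50.1], 4.5)
([177, 317, 108, 37, 3815], 0.0134, [627.2, 320.6], [48.3, 117.5], 4.1)
row cm [  2.22  -4.03 -33.57] turns [ 0.08  -3.062] n 6.777584081178747 [np.float64(0.5), np.float64(20.4)] q7 0.25 t 19.65
row cm [ 15.01  -1.05 -59.08] turns [ 0.08  -3.062] n 12.194343987272687 [np.float64(0.5), np.float64(20.4)] q7 0.25 t 19.65
```

>>> send_rows([
  [15,-3,-59,0.08],
  [15,-3,-59,0.08],
  [15,-3,-59,0.08],
  [15,-3,-59,0.08],
  [15,-3,-59,0.08],
  [15,-3,-59,0.08],
  [15,-3,-59,0.08],
  [15,-3,-59,0.08],
  [15,-3,-59,0.08],
  [15,-3,-59,0.08],
])

```text
time_s: 20.65
tool_pos: [0.6109, -0.143, 0.1809]
orientation: [[1.0, -0.003, -0.0], [0.0, -0.0, 1.0], [-0.003, -1.0, -0.0]]
wrist_force: [0.4, 0.0, -1.5]
grip_width: 0.556
```

```bash
python3 - <<'E'
from h import *
go(648,-244,48,90)
im,d,P,M=snap('wrist')
Q=P.reshape(-1,3)*1000;hs=cv2.cvtColor(im,cv2.COLOR_BGR2HSV).reshape(-1,3)
m=(hs[:,0]>8)&(hs[:,0]<22)&(hs[:,1]>150)&(Q[:,2]>-5)&(Q[:,2]<30);q=Q[m]
print(cv2.minAreaRect(q[:,:2].astype(np.float32)),q.min(0),q.max(0))
E
```

```text
row cm [  3.75  13.28 -10.1 ] turns [ 0.    -3.141] n 3.420433192259894 [np.float64(0.0), np.float64(20.9)] q7 1.13 t 20.65
((689.2578125, -236.65625), (387.3070068359375, 223.95948791503906), 20.314050674438477) [ 4.68773259e+02 -3.56786080e+02 -2.54269970e-01] [831.99118833 -64.41136302  25.28804214]
```

>>> send_rows([
  [3.8,3,-10.2,0],
  [3.8,4,-10.2,0],
  [3.8,6,-10.2,0],
  [3.8,9,-10.2,0],
  [3.8,12,-10.2,0],
  [3.8,13.4,-10.2,0],
  [3.8,13.4,-10.2,0],
  [3.8,13.4,-10.2,0],
])

```text
time_s: 21.5
tool_pos: [0.6494, -0.242, 0.0481]
orientation: [[1.0, -0.001, -0.001], [0.001, 0.0, 1.0], [-0.001, -1.0, 0.0]]
wrist_force: [-0.4, -0.1, -0.3]
grip_width: 0.557
```

```bash
python3 - <<'E'
from h import *
go(648,-245,46,90)
im,d,P,M=snap('top');cv2.imwrite("pics/t9.png",cv2.resize(im[115:250,290:430],None,fx=4,fy=4))
hs=cv2.cvtColor(im,cv2.COLOR_BGR2HSV);P=np.load("top0.npy");Q=P.reshape(-1,3)*1000
im=cv2.imread("pics/top0.png");hs=cv2.cvtColor(im,cv2.COLOR_BGR2HSV).reshape(-1,3)
m=(hs[:,0]>8)&(hs[:,0]<22)&(hs[:,1]>120)&(abs(Q[:,0]-656)<110)&(abs(Q[:,1]+273)<90);q=Q[m]
for a,b in((-3,9),(14,30)):
    r=q[(q[:,2]>a)&(q[:,2]<b)];print(len(r),r.min(0).round(),r.max(0).round())
E
```

```text
row cm [-0.14  0.21 -0.3 ] turns [ 1.000e-03 -3.141e+00] n 0.07865066151408692 [np.float64(0.0), np.float64(20.9)] q7 1.25 t 21.5
1922 [ 574. -344.   -3.] [ 745. -209.    9.]
295 [ 575. -340.   14.] [ 741. -208.   26.]
```

>>> send_rows([
  [0,0.1,-0.3,0],
  [0,0.2,-0.3,0],
  [0,0.2,-0.3,0],
])

```text
time_s: 21.85
tool_pos: [0.6496, -0.2459, 0.0469]
orientation: [[1.0, 0.0, 0.0], [-0.0, -0.0, 1.0], [0.0, -1.0, -0.0]]
wrist_force: [-0.7, -0.2, 0.3]
grip_width: 0.561
```

>>> send_rows([
  [0,0,0,0],
  [0,0,0,0],
  [0,0,0,0],
  [0,-1,0,0],
  [0,-5,0,0],
  [0,-10,0,0],
  [0,-13,0,0],
  [0,-13,0,0],
], gripper=0.5)

```text
time_s: 22.65
tool_pos: [0.653, -0.2454, 0.1835]
orientation: [[1.0, 0.01, 0.0], [-0.0, -0.002, 1.0], [0.01, -1.0, -0.002]]
wrist_force: [-0.1, -0.1, -0.2]
grip_width: 0.751
```

```bash
python3 - <<'E'
from h import *
im,d,P,M=snap('wrist');cv2.imwrite("pics/w10.png",im);boards(im,P)
go(455,-222,90,80)
E
```

```text
([376, 0, 82, 112, 4084], 0.0248, [543.0, -107.8], [50.4, 91.1], 85.8)
([413, 67, 29, 47, 933], 0.0248, [570.3, -93.8], [19.1, 38.5], 86.0)
([231, 119, 52, 118, 4895], 0.0168, [654.3, -245.5], [49.6, 119.3], 89.6)
row cm [-19.68   8.92   2.36] turns [ 0.175 -2.967] n 4.348344200399118 [np.float64(1.2), np.float64(19.8)] q7 1.34 t 22.7
```

View pics/w10.png

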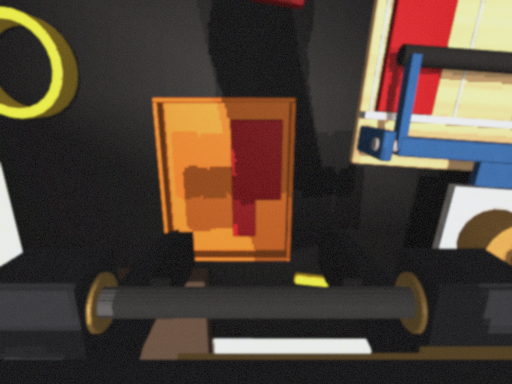

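Broken board lies flat in the tray (255,178), and the first board sits in its bay between the lines (420,50). Short board next.

>>> send_rows([
  [-19.7,8.9,2.4,0.17],
  [-19.7,8.9,2.4,0.17],
  [-19.7,8.9,2.4,0.17],
  [-19.7,8.9,2.4,0.17],
  [-19.7,8.9,2.4,0.17],
  [-19.7,8.9,2.4,0.17],
  [-19.7,8.9,2.4,0.17],
])

```text
time_s: 23.4
tool_pos: [0.4536, -0.2215, 0.0876]
orientation: [[0.986, 0.001, 0.169], [-0.169, 0.0, 0.986], [0.001, -1.0, 0.0]]
wrist_force: [0.9, -0.0, 0.5]
grip_width: 0.752
```

```bash
python3 - <<'E'
from h import *
im,d,P,M=snap('wrist');boards(im,P)
go(455,-222,24,80.5)
E
```

```text
([217, 156, 74, 113, 7910], 0.0128, [455.6, -223.1], [50.0, 82.5], 80.9)
([393, 206, 82, 67, 3207], 0.0247, [488.1, -103.7], [51.0, 39.5], 88.0)
row cm [ 0.03  6.4  -0.04] turns [-0.004  3.138] n 1.279175958958272 [np.float64(0.0), np.float64(20.9)] q7 0.84 t 23.45
```

>>> send_rows([
  [0,3,-0.1,0],
  [0,5,-0.1,0],
  [0,6.2,-0.1,0],
  [0,6.4,-0.1,0],
  [0,6.4,-0.1,0],
])

```text
time_s: 23.95
tool_pos: [0.454, -0.2224, 0.0239]
orientation: [[0.986, 0.002, 0.169], [-0.169, -0.0, 0.986], [0.002, -1.0, 0.0]]
wrist_force: [0.8, 0.1, 0.1]
grip_width: 0.748
```

>>> send_rows([
  [0,0,0,0],
  [0,0,0,0],
  [0,0,0,0],
  [0,0,0,0],
  [0,0,0,0],
  [0,0,0,0],
  [0,-4,0,0],
  [0,-9,0,0],
  [0,-12,0,0],
  [0,-12,0,0],
], gripper=-1)

```text
time_s: 24.95
tool_pos: [0.4544, -0.2231, 0.1473]
orientation: [[0.985, 0.006, 0.17], [-0.17, -0.002, 0.986], [0.007, -1.0, -0.001]]
wrist_force: [-0.3, -1.1, 0.5]
grip_width: 0.561
```

```bash
python3 - <<'E'
from h import *
s=readout.get_state();print(s["wrist_force"],s["grip_width"])
go(655,-303,100,90)
E
```

```text
[-0.25990622 -1.07519881  0.52728405] 0.5609273474943391
row cm [21.1   4.87 -4.46] turns [-0.17   2.971] n 4.421404225637981 [np.float64(1.1), np.float64(19.8)] q7 0.95 t 24.95
```

>>> send_rows([
  [21.1,4.9,-4.5,-0.17],
  [21.1,4.9,-4.5,-0.17],
  [21.1,4.9,-4.5,-0.17],
  [21.1,4.9,-4.5,-0.17],
  [21.1,4.9,-4.5,-0.17],
  [21.1,4.9,-4.5,-0.17],
  [21.1,4.9,-4.5,-0.17],
])

```text
time_s: 25.65
tool_pos: [0.6515, -0.3018, 0.0931]
orientation: [[1.0, -0.003, -0.001], [0.001, 0.001, 1.0], [-0.003, -1.0, 0.001]]
wrist_force: [-0.0, -0.1, -0.4]
grip_width: 0.563
```

```bash
python3 -c "
from h import *
go(655,-303,46,90)"
```

```text
row cm [ 0.36  4.71 -0.12] turns [ 1.000e-03 -3.141e+00] n 0.9453815371292476 [np.float64(0.0), np.float64(20.9)] q7 1.4 t 25.65
```

>>> send_rows([
  [0.2,3,0,0],
  [0.2,4,0,0],
  [0.2,4.7,0,0],
  [0.2,4.7,0,0],
  [0.2,4.7,0,0],
])

```text
time_s: 26.15
tool_pos: [0.6551, -0.3026, 0.0487]
orientation: [[1.0, 0.001, -0.0], [0.0, -0.0, 1.0], [0.001, -1.0, -0.0]]
wrist_force: [-0.2, 0.5, -0.1]
grip_width: 0.559
```

>>> send_rows([
  [0,0,0,0],
  [0,0,0,0],
  [0,0,0,0],
  [0,-1,0,0],
  [0,-5,0,0],
  [0,-10,0,0],
  [0,-13,0,0],
  [0,-13,0,0],
], gripper=0.5)

```text
time_s: 26.95
tool_pos: [0.6583, -0.3027, 0.1848]
orientation: [[1.0, 0.011, 0.001], [-0.0, -0.002, 1.0], [0.011, -1.0, -0.002]]
wrist_force: [0.5, 0.7, -0.2]
grip_width: 0.752
```

```bash
python3 - <<'E'
from h import *
im,d,P,M=snap('wrist');boards(im,P)
go(740,275,150,90)
E
```

```text
([438, 0, 74, 107, 3947], 0.0247, [545.9, -110.1], [47.1, 85.1], 86.1)
([487, 61, 22, 47, 469], 0.0248, [569.9, -89.3], [10.9, 39.0], 86.7)
([287, 114, 57, 117, 5020], 0.0168, [654.6, -245.7], [50.1, 118.4], 89.9)
([229, 138, 52, 81, 3940], 0.0168, [659.1, -304.1], [82.1, 49.0], 1.2)
row cm [ 8.32  3.11 57.78] turns [-0.     3.142] n 11.691442789305931 [np.float64(0.0), np.float64(20.9)] q7 1.45 t 27.0
```

Both scrap boards lie flat in the tray. Now the touching pair: hover near their ends and measure closely.

>>> send_rows([
  [-14,-2,63,0],
  [-14,-2,63,0],
  [-14,-2,63,0],
  [-14,-2,63,0],
  [-14,-2,63,0],
  [-14,-2,63,0],
  [-14,-2,63,0],
  [-14,-2,63,0],
  [-14,-2,63,0],
  [-14,-2,63,0],
], gripper=-1)

```text
time_s: 28.0
tool_pos: [0.545, 0.1864, 0.1923]
orientation: [[1.0, -0.002, -0.0], [0.0, -0.001, 1.0], [-0.002, -1.0, -0.001]]
wrist_force: [1.0, -0.3, 0.5]
grip_width: 0.007
```

>>> send_rows([
  [-4,0,16,0],
  [-4,0,16,0],
  [-4,0,16,0],
  [-4,0,16,0],
  [-4,0,16,0],
])

```text
time_s: 28.5
tool_pos: [0.5042, 0.348, 0.1926]
orientation: [[1.0, -0.002, -0.006], [0.006, 0.001, 1.0], [-0.002, -1.0, 0.001]]
wrist_force: [-0.2, -2.2, -0.3]
grip_width: 0.005
```

```bash
python3 - <<'E'
from h import *
im,d,P,M=snap('wrist');cv2.imwrite("pics/w12.png",im);np.save("w12.npy",P);boards(im,P);print(readout.get_state()["tool_pos"],readout.get_state()["grip_width"])
E
```

```text
([179, 220, 95, 30, 1680], 0.0129, [567.8, 315.2], [29.4, 103.1], 2.9)
[0.50577321 0.3447439  0.19226821] 0.0001791919050315954
```

View pics/w12.png

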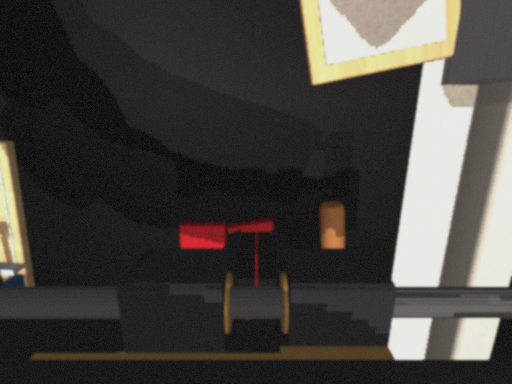

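Near ends: B at columns 180–225 (row 222), C at 228–273 (rows 220–232), with almost no gap. I'll get the edges in world coordinates and combine with the far view.

```bash
python3 - <<'E'
from h import *
P=np.load("w12.npy")*1000
for u,v in((181,225),(224,225),(229,234),(272,230),(272,222)): print((u,v),P[v,u].round(1))
# separate B/C in the w7 view by splitting on the gap
im=cv2.imread("pics/w7.png");P=np.load("w7.npy");hs=cv2.cvtColor(im,cv2.COLOR_BGR2HSV)
m=(((hs[...,0]<8)|(hs[...,0]>172))&(hs[...,1]>130)&(hs[...,2]>70)).astype(np.uint8);m[:170]=0
m=cv2.erode(m,np.ones((3,5)));n,L,st,_=cv2.connectedComponentsWithStats(m)
for i in range(1,n):
    if st[i,4]>500:
        q=P[L==i]*1000;q=q[abs(q[:,2]-12.5)<3];print(st[i],cv2.minAreaRect(q[:,:2].astype(np.float32)))
for (u,v) in((180,352),(150,352),(290,325),(280,322),(380,325),(230,320)): print((u,v),P[v,u].round(3))
Q=np.load("top0.npy").reshape(-1,3)
b=Q[(Q[:,2]>.02)&(Q[:,0]>.68)&(Q[:,1]>.1)&(Q[:,1]<.55)&(Q[:,0]<.85)]*1000
for y in range(110,520,20):
    r=b[abs(b[:,1]-y)<10]
    if len(r): print(y,"xmin",r[:,0].min().round(),"zmax",r[:,2].max().round())
go(530,356,60,98)
E
```

```text
(181, 225) [556.4 267.4  13.1]
(224, 225) [556.3 314.   12.8]
(229, 234) [493.8 334.9 179. ]
(272, 230) [493.7 356.6 174. ]
(272, 222) [557.3 366.8   0.6]
[ 236  175   81   83 5172] ((615.3424072265625, 322.3116760253906), (122.684814453125, 117.8299560546875), 2.316671848297119)
(180, 352) [0.782 0.194 0.083]
(150, 352) [0.783 0.153 0.082]
(290, 325) [0.755 0.343 0.063]
(280, 322) [0.754 0.33  0.058]
(380, 325) [0.754 0.468 0.062]
(230, 320) [0.789 0.255 0.011]
130 xmin 751.0 zmax 80.0
150 xmin 747.0 zmax 85.0
170 xmin 744.0 zmax 86.0
190 xmin 743.0 zmax 86.0
210 xmin 756.0 zmax 84.0
230 xmin 750.0 zmax 115.0
250 xmin 752.0 zmax 109.0
310 xmin 756.0 zmax 84.0
330 xmin 754.0 zmax 84.0
350 xmin 754.0 zmax 80.0
370 xmin 754.0 zmax 81.0
390 xmin 754.0 zmax 85.0
410 xmin 755.0 zmax 83.0
430 xmin 754.0 zmax 80.0
450 xmin 754.0 zmax 82.0
470 xmin 754.0 zmax 83.0
490 xmin 754.0 zmax 81.0
510 xmin 754.0 zmax 83.0
row cm [ 2.44 13.22  1.15] turns [-0.138  3.004] n 2.698778757589245 [np.float64(0.9), np.float64(20.0)] q7 0.33 t 28.55
```

>>> send_rows([
  [2,6,0,-0.14],
  [2,10,0,-0.14],
  [2,13.2,0,-0.14],
  [2,13.2,0,-0.14],
])

```text
time_s: 28.95
tool_pos: [0.5254, 0.3383, 0.0558]
orientation: [[0.991, -0.007, -0.136], [0.136, -0.01, 0.991], [-0.008, -1.0, -0.009]]
wrist_force: [-0.4, -0.3, 0.5]
grip_width: 0.006
```

```bash
python3 - <<'E'
from h import *
go(529,345,25,98)
im,d,P,M=snap('wrist');boards(im,P)
E
```

```text
row cm [0.47 3.07 0.64] turns [-3.000e-03  3.139e+00] n 0.6345457871767347 [np.float64(0.0), np.float64(20.9)] q7 0.36 t 28.95
([233, 319, 47, 34, 1339], 0.0129, [600.2, 347.3], [28.4, 29.5], 11.2)
```

>>> send_rows([
  [0.2,1.5,0.4,0],
  [0.2,3,0.4,0],
  [0.2,3.2,0.4,0],
  [1.2,3.2,0.4,0],
  [2,3.2,0.4,0],
  [3,3.2,0.4,0],
  [4,3.2,0.4,0],
  [5,3.2,0.4,0],
  [5.8,3.2,0.4,0],
  [5.8,3.2,0.4,0],
])

```text
time_s: 30.0
tool_pos: [0.5847, 0.3573, 0.0296]
orientation: [[0.99, 0.002, -0.138], [0.138, 0.001, 0.99], [0.002, -1.0, 0.0]]
wrist_force: [-0.5, 0.8, 0.1]
grip_width: 0.002
```

>>> send_rows([
  [-2,0,0,0],
  [-6,-5,0,0],
  [-11,-10,0,0],
  [-15,-14,-3,0],
  [-15,-14,-4,0],
  [-15,-14,-4,0],
], gripper=0.5)

```text
time_s: 30.6
tool_pos: [0.4374, 0.294, 0.1726]
orientation: [[0.99, 0.002, -0.142], [0.142, -0.003, 0.99], [0.001, -1.0, -0.003]]
wrist_force: [0.5, 0.9, -0.7]
grip_width: 0.524
```

```bash
python3 - <<'E'
from h import *
im,d,P,M=snap('wrist');cv2.imwrite("pics/w13.png",im);boards(im,P)
im,d,P,M=snap('top');boards(im,P)
go(567,291,60,90)
E
```

```text
([204, 317, 52, 37, 1702], 0.0128, [619.5, 288.2], [49.6, 55.4], 7.1)
([259, 320, 47, 34, 1509], 0.0126, [615.9, 348.5], [39.2, 50.5], 8.1)
([124, 143, 21, 40, 639], 0.0109, [657.3, 354.4], [120.3, 52.2], 7.3)
([319, 142, 17, 39, 538], 0.014, [653.7, -244.4], [118.8, 50.8], 0.1)
([337, 146, 18, 27, 437], 0.0135, [657.5, -302.7], [80.4, 50.8], 2.4)
([147, 156, 17, 40, 660], 0.0106, [616.7, 290.0], [51.2, 119.5], 89.1)
([274, 198, 17, 24, 369], 0.0224, [504.2, -103.0], [48.6, 69.4], 85.8)
row cm [12.42 11.05 -2.33] turns [ 0.14  -3.001] n 3.3576054822738666 [np.float64(0.9), np.float64(20.0)] q7 0.3 t 30.7
```

C slid clear; B can be gripped near its near end now.

>>> send_rows([
  [12.7,5,-2.4,0.15],
  [12.7,9,-2.4,0.15],
  [12.7,11,-2.4,0.15],
  [12.7,11,-2.4,0.15],
  [12.7,11,-2.4,0.15],
])

```text
time_s: 31.2
tool_pos: [0.5704, 0.2886, 0.0544]
orientation: [[1.0, -0.003, 0.014], [-0.014, -0.004, 1.0], [-0.003, -1.0, -0.004]]
wrist_force: [-0.2, -0.4, 1.2]
grip_width: 0.751
```

```bash
python3 - <<'E'
from h import *
im,d,P,M=snap('wrist');boards(im,P)
go(570,290.5,24,89.3)
E
```

```text
([214, 203, 87, 83, 6941], 0.0128, [581.8, 289.3], [50.1, 52.1], 89.5)
([308, 266, 21, 20, 305], 0.0123, [604.2, 327.8], [9.7, 11.0], 3.2)
([219, 319, 78, 34, 1530], 0.0128, [644.4, 288.5], [50.0, 25.8], 89.1)
([313, 319, 35, 34, 944], 0.0127, [645.8, 338.2], [29.6, 21.6], 7.1)
row cm [0.09 3.27 0.02] turns [ 1.000e-03 -3.141e+00] n 0.6551828329003242 [np.float64(0.0), np.float64(20.9)] q7 0.35 t 31.25
```

>>> send_rows([
  [0,2,-0.1,0],
  [0,3.1,-0.1,0],
  [0,3.3,-0.1,0],
  [0,3.3,-0.1,0],
])

```text
time_s: 31.65
tool_pos: [0.569, 0.2903, 0.0268]
orientation: [[1.0, 0.0, 0.009], [-0.009, 0.0, 1.0], [0.0, -1.0, 0.0]]
wrist_force: [0.4, -0.7, -0.2]
grip_width: 0.75
```

>>> send_rows([
  [0,0,0,0],
  [0,0,0,0],
  [0,0,0,0],
  [0,0,0,0],
  [0,0,0,0],
  [0,0,0,0],
  [0,-3,0,0],
  [0,-6,0,0],
  [0,-6,0,0],
], gripper=-1, grip_force=45)

```text
time_s: 32.55
tool_pos: [0.5712, 0.2915, 0.0899]
orientation: [[1.0, 0.005, 0.01], [-0.01, 0.004, 1.0], [0.005, -1.0, 0.004]]
wrist_force: [1.3, 0.1, -0.6]
grip_width: 0.561
```

```bash
python3 -c "
from h import *
s=readout.get_state();print(s['wrist_force'],s['grip_width'])
x,y=fx(-125,0);go(x,y,75,86)"
```

```text
[ 1.3097567   0.12265581 -0.6066663 ] 0.5607068034779059
row cm [-15.82   1.28 -31.  ] turns [ 0.06  -3.082] n 6.964643475486226 [np.float64(0.4), np.float64(20.5)] q7 0.38 t 32.55
```

>>> send_rows([
  [-5,0,0,0],
  [-10,0,0,0],
  [-15.8,0,-3,0.06],
  [-15.8,0,-8,0.06],
  [-15.8,0,-13,0.06],
  [-15.8,0.5,-20,0.06],
  [-15.8,0.5,-25,0.06],
  [-15.8,0.5,-31,0.06],
  [-15.8,0.5,-31,0.06],
  [-15.8,0.5,-31,0.06],
])

```text
time_s: 33.55
tool_pos: [0.4069, -0.028, 0.0809]
orientation: [[0.996, -0.002, 0.084], [-0.084, -0.008, 0.996], [-0.001, -1.0, -0.008]]
wrist_force: [-0.1, 0.2, -0.6]
grip_width: 0.559
```

```bash
python3 -c "
from h import *
im,d,P,M=snap('wrist');held(im,P,0)
x,y=fx(-125,0);go(x,y,38,86)"
```

```text
fixture rect [-108.5   -6.6] [62.8 90.9] 89.0 x -154.0 -62.8 y -37.9 24.8 z-plane slopes deg [-3.3 -3.2] z 67.2
row cm [0.2  4.29 0.66] turns [-0.009  3.133] n 0.8682657850680965 [np.float64(0.1), np.float64(20.9)] q7 -0.29 t 33.6
```

>>> send_rows([
  [0.2,2,0.3,0],
  [0.2,3.6,0.3,0],
  [0.2,4.2,0.3,0],
  [0.2,4.2,0.3,0],
])

```text
time_s: 34.0
tool_pos: [0.4103, -0.0143, 0.0387]
orientation: [[0.998, -0.002, 0.068], [-0.068, 0.002, 0.998], [-0.002, -1.0, 0.002]]
wrist_force: [0.3, 0.8, 1.6]
grip_width: 0.561
```

```bash
python3 -c "
from h import *
im,d,P,M=snap('wrist');held(im,P,0)
s=readout.get_state();print(s['wrist_force']);x,y=fx(-125,0);go(x,y,37,86)"
```

```text
fixture rect [-100.6    3. ] [58.7 76.6] 89.4 x -138.9 -62.2 y -26.5 32.3 z-plane slopes deg [ 1.5 -0.3] z 24.1
[ 0.31467389  0.03024608 -0.48555423]
row cm [-0.03  0.22 -0.22] turns [ 2.00e-03 -3.14e+00] n 0.06349214365054114 [np.float64(0.0), np.float64(20.9)] q7 -0.44 t 34.05
```

>>> send_rows([
  [1,0,-0.2,0],
  [2.5,0,-0.2,0],
  [4,0,-0.2,0],
  [5.5,0,-0.2,0],
  [6.8,0,-0.2,0],
  [7.4,0,-0.2,0],
  [7.4,0,-0.2,0],
])

```text
time_s: 34.75
tool_pos: [0.4856, -0.0226, 0.04]
orientation: [[0.998, 0.003, 0.07], [-0.07, 0.001, 0.998], [0.003, -1.0, 0.001]]
wrist_force: [0.0, 0.6, -0.2]
grip_width: 0.559
```

>>> send_rows([
  [0.2,0,0,0],
  [0.4,0,0,0],
  [0.6,0,0,0],
  [0.7,0,0,0],
  [0.7,0,0,0],
])

```text
time_s: 35.25
tool_pos: [0.4884, -0.0235, 0.0391]
orientation: [[0.998, -0.005, 0.068], [-0.068, -0.001, 0.998], [-0.005, -1.0, -0.001]]
wrist_force: [-5.0, 0.6, 2.2]
grip_width: 0.56
```

```bash
python3 -c "
from h import *
im,d,P,M=snap('wrist');held(im,P,0)
s=readout.get_state();print(s['wrist_force']);x,y=fx(-48,0);go(x,y,37,86)"
```

```text
fixture rect [-32.2  -1.9] [103.7  58.6] 7.7 x -79.9 17.4 y -37.9 25.9 z-plane slopes deg [-2.9 -2.4] z 25.6
[-5.28155959  0.26159556  2.13218297]
row cm [-0.18  0.21  0.12] turns [ 2.00e-03 -3.14e+00] n 0.05988521468929597 [np.float64(0.0), np.float64(20.9)] q7 0.35 t 35.3
```

>>> send_rows([
  [0,0,0,0],
  [0,0,0,0],
  [0,0,0,0],
  [0,0,0,0],
  [-1,-3,0,0],
  [-3,-8,0,0],
  [-6,-14,0,0],
  [-6,-14,0,0],
], gripper=0.3)

```text
time_s: 36.1
tool_pos: [0.4303, -0.0192, 0.1821]
orientation: [[0.998, 0.002, 0.069], [-0.069, -0.001, 0.998], [0.002, -1.0, -0.001]]
wrist_force: [1.5, -0.6, -0.0]
grip_width: 0.65
```

```bash
python3 -c "
from h import *
im,d,P,M=snap('wrist');held(im,P,0);held(im,P,-80)
im,d,P,M=snap('top');boards(im,P)
go(611,348.5,100,97.3)"
```

```text
fixture rect [-35.   -4.2] [194.6  56.9] 4.1 x -132.2 61.2 y -37.9 23.4 z-plane slopes deg [-37.2 -18.6] z 34.8
fixture rect [-27.7 -78. ] [ 57.3 180.6] 85.4 x -115.5 61.5 y -104.7 -42.2 z-plane slopes deg [-13.7  42.1] z 30.7
([124, 143, 21, 40, 638], 0.0109, [656.9, 354.9], [120.8, 51.2], 6.9)
([319, 142, 17, 39, 537], 0.0139, [653.9, -244.4], [50.0, 118.9], 89.5)
([337, 146, 18, 27, 440], 0.0139, [658.4, -302.6], [81.1, 49.9], 2.2)
([274, 198, 17, 24, 371], 0.0222, [504.3, -103.1], [48.8, 69.6], 86.0)
row cm [15.32  8.2  37.96] turns [-0.197  2.945] n 8.349185432593458 [np.float64(1.3), np.float64(19.6)] q7 0.58 t 36.2
```

>>> send_rows([
  [15.4,8,38,-0.19],
  [15.4,8,38,-0.19],
  [15.4,8,38,-0.19],
  [15.4,8,38,-0.19],
  [15.4,8,38,-0.19],
  [15.4,8,38,-0.19],
  [15.4,8,38,-0.19],
  [15.4,8,38,-0.19],
  [15.4,8,38,-0.19],
  [15.4,8,38,-0.19],
], gripper=0.5)

```text
time_s: 37.2
tool_pos: [0.6109, 0.3525, 0.0965]
orientation: [[0.992, -0.001, -0.122], [0.122, 0.001, 0.992], [-0.001, -1.0, 0.001]]
wrist_force: [0.9, 0.2, -1.1]
grip_width: 0.749
```

```bash
python3 -c "
from h import *
im,d,P,M=snap('wrist');boards(im,P)
go(612.2,349.4,24,97)"
```

```text
([215, 186, 71, 101, 6832], 0.0128, [636.8, 351.5], [79.5, 50.1], 7.1)
([220, 317, 63, 14, 829], 0.0127, [710.5, 360.6], [11.9, 49.0], 7.4)
row cm [ 0.14  7.29 -0.05] turns [-1.000e-03  3.141e+00] n 1.4585634883810008 [np.float64(0.0), np.float64(20.9)] q7 0.56 t 37.25
```

>>> send_rows([
  [0.1,3,-0.1,0],
  [0.1,5.5,-0.1,0],
  [0.1,7,-0.1,0],
  [0.1,7.3,-0.1,0],
  [0.1,7.3,-0.1,0],
])

```text
time_s: 37.75
tool_pos: [0.6127, 0.3474, 0.0262]
orientation: [[0.993, -0.0, -0.119], [0.119, -0.001, 0.993], [-0.0, -1.0, -0.001]]
wrist_force: [0.0, -0.3, -0.3]
grip_width: 0.746
```

>>> send_rows([
  [0,0,0,0],
  [0,0,0,0],
  [0,0,0,0],
  [0,0,0,0],
  [0,0,0,0],
  [0,0,0,0],
  [0,-3,0,0],
  [0,-6,0,0],
  [0,-6,0,0],
], gripper=-1)

```text
time_s: 38.65
tool_pos: [0.6145, 0.3503, 0.0907]
orientation: [[0.993, 0.006, -0.119], [0.119, 0.005, 0.993], [0.006, -1.0, 0.004]]
wrist_force: [-0.1, 0.1, -1.1]
grip_width: 0.557
```

```bash
python3 -c "
from h import *
s=readout.get_state();print(s['wrist_force'],s['grip_width'])
x,y=fx(-122,80);go(x,y,85,86)"
```

```text
[-0.09582926  0.14384649 -1.13677345] 0.5573411336922061
row cm [-22.9    0.32 -26.2 ] turns [ 0.19  -2.952] n 6.959115191998871 [np.float64(1.3), np.float64(19.7)] q7 0.56 t 38.65
```

Back off first in −x, then across.

>>> send_rows([
  [-5,0,0,0],
  [-10,0,0,0],
  [-15,0,0,0.1],
  [-20,0,-3,0.19],
  [-22.9,0,-7,0.19],
  [-22.9,0,-12,0.19],
  [-22.9,0,-17,0.19],
  [-22.9,0,-22,0.19],
  [-22.9,0,-26.2,0.19],
  [-22.9,0,-26.2,0.19],
])

```text
time_s: 39.65
tool_pos: [0.4161, 0.0518, 0.0859]
orientation: [[0.997, -0.002, 0.082], [-0.082, -0.009, 0.997], [-0.001, -1.0, -0.009]]
wrist_force: [-0.3, 0.9, -0.7]
grip_width: 0.559
```

>>> send_rows([
  [0,0,0,0],
  [0,0,0,0],
])

```text
time_s: 39.85
tool_pos: [0.4167, 0.0621, 0.0861]
orientation: [[0.998, -0.0, 0.068], [-0.068, 0.002, 0.998], [-0.0, -1.0, 0.002]]
wrist_force: [0.1, 0.2, -1.0]
grip_width: 0.56
```

```bash
python3 -c "
from h import *
im,d,P,M=snap('wrist');held(im,P,80)
x,y=fx(-122,80);go(x,y,38,86)"
```

```text
fixture rect [-100.   80.] [79.9 74.9] 0.2 x -139.9 -59.9 y 42.5 117.4 z-plane slopes deg [ 0.9 -3.5] z 70.4
row cm [0.18 4.81 0.04] turns [ 3.000e-03 -3.139e+00] n 0.9635528147550185 [np.float64(0.0), np.float64(20.9)] q7 -0.02 t 39.9
```

>>> send_rows([
  [0.2,2,0,0],
  [0.2,4,0,0],
  [0.2,4.8,0,0],
  [0.2,4.8,0,0],
  [1.5,4.8,0,0],
  [3,4.8,0,0],
  [4.5,4.8,0,0],
  [6,4.8,0,0],
  [7,4.8,0,0],
  [7,4.8,0,0],
])

```text
time_s: 40.9
tool_pos: [0.4887, 0.057, 0.0393]
orientation: [[0.998, 0.004, 0.07], [-0.07, 0.003, 0.998], [0.004, -1.0, 0.003]]
wrist_force: [2.7, 0.4, 3.4]
grip_width: 0.558
```

```bash
python3 -c "
from h import *
im,d,P,M=snap('wrist');held(im,P,80)
s=readout.get_state();print(s['wrist_force']);x,y=fx(-45,80);go(x,y,37,86)"
```

```text
fixture rect [-37.9  74.6] [97.3 62.4] 1.5 x -85.7 10.9 y 42.1 105.2 z-plane slopes deg [-1.5 -1.3] z 26.3
[ 3.14947138 -0.35480488  4.68136249]
row cm [0.7  0.23 0.09] turns [ 0.    -3.141] n 0.1478084522383603 [np.float64(0.0), np.float64(20.9)] q7 0.17 t 40.95
```

>>> send_rows([
  [0.3,0,0,0],
  [0.6,0,0,0],
  [0.8,0,0,0],
  [1,0,0,0],
  [1.1,0,0,0],
  [1.1,0,0,0],
])

```text
time_s: 41.55
tool_pos: [0.4928, 0.0551, 0.0388]
orientation: [[0.998, -0.006, 0.067], [-0.067, -0.002, 0.998], [-0.006, -1.0, -0.003]]
wrist_force: [-8.1, 0.0, 13.8]
grip_width: 0.557
```

```bash
python3 -c "
from h import *
s=readout.get_state();print(s['wrist_force']);x,y=fx(-45,80);go(x,y,37,86)"
```

```text
[-8.12108274e+00  3.63711216e-03  1.38286476e+01]
row cm [0.23 0.18 0.25] turns [ 3.000e-03 -3.139e+00] n 0.07706609161130296 [np.float64(0.0), np.float64(20.9)] q7 0.23 t 41.55
```

>>> send_rows([
  [-0.3,-0.1,0,0],
  [-0.4,-0.1,0.2,0],
  [-0.4,-0.1,0.2,0],
  [-0.2,-0.1,0.2,0],
  [0,-0.1,0.2,0],
  [0,-0.1,0.2,0],
])

```text
time_s: 42.15
tool_pos: [0.4964, 0.0571, 0.0392]
orientation: [[0.998, -0.002, 0.069], [-0.069, 0.0, 0.998], [-0.002, -1.0, -0.0]]
wrist_force: [-4.0, 0.7, 4.5]
grip_width: 0.554
```

>>> send_rows([
  [0,0,0,0],
  [0,0,0,0],
  [0,0,0,0],
  [0,0,0,0],
  [-1,-3,0,0],
  [-3,-8,0,0],
  [-6,-14,0,0],
  [-8,-18,0,0],
  [-8,-18,0,0],
], gripper=0.3)

```text
time_s: 43.05
tool_pos: [0.4169, 0.063, 0.2225]
orientation: [[0.998, 0.004, 0.068], [-0.068, -0.0, 0.998], [0.004, -1.0, 0.0]]
wrist_force: [0.2, 0.3, -0.6]
grip_width: 0.655
```

```bash
python3 -c "
from h import *
im,d,P,M=snap('wrist');cv2.imwrite('pics/w14.png',im);np.save('w14.npy',P)
go(*fx(-60,0),320,86)"
```

```text
row cm [ 6.37 -9.68 -8.02] turns [ 2.00e-03 -3.14e+00] n 2.8177438320466552 [np.float64(0.0), np.float64(20.9)] q7 0.48 t 43.1
```

View pics/w14.png

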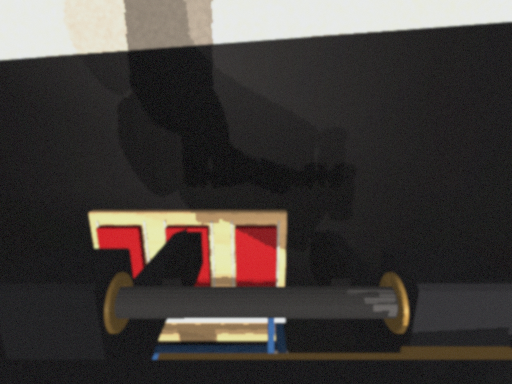

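All three boards lie in their bays (120,250), (190,250), (255,255). Closer metric check from above before removing the weight.

>>> send_rows([
  [20,-9,-8,0],
  [20,-9,-8,0],
  [20,-9,-8,0],
  [20,-9,-8,0],
  [20,-9,-8,0],
  [20,-9,-8,0],
  [20,-9,-8,0],
  [20,-9,-8,0],
], gripper=0.9)

```text
time_s: 43.9
tool_pos: [0.6105, -0.0306, 0.3082]
orientation: [[0.998, -0.003, 0.068], [-0.068, -0.0, 0.998], [-0.002, -1.0, -0.001]]
wrist_force: [-1.3, 0.0, 0.4]
grip_width: 0.95
```

```bash
cat >> h.py <<'E'
def bays(im,P):
    hs=cv2.cvtColor(im,cv2.COLOR_BGR2HSV);Q=P*1000
    m=((hs[...,0]<8)|(hs[...,0]>172))&(hs[...,1]>120)&(hs[...,2]>50)&(abs(Q[...,2]-24.5)<4)
    R=(Q[m][:,:2]-F)@np.stack([EX,EY],1)
    for yc in(-80,0,80):
        r=R[abs(R[:,1]-yc)<38];r=r[(abs(r[:,0])<75)]
        b=r[r[:,0]<10]
        w=[(x,b[abs(b[:,0]-x)<4][:,1].min().round(1),b[abs(b[:,0]-x)<4][:,1].max().round(1)) for x in(-50,-20) if (abs(b[:,0]-x)<4).any()]
        print(yc,len(r),"x",np.percentile(r[:,0],[.3,99.7]).round(1),"rear by y",[r[abs(r[:,1]-yc-o)<4][:,0].min().round(1) for o in(-20,0,20)],"front",[r[abs(r[:,1]-yc-o)<4][:,0].max().round(1) for o in(-20,0,20)],w)
E
python3 -c "
from h import *
im,d,P,M=snap('wrist');cv2.imwrite('pics/w15.png',im);bays(im,P)
go(696.8,-36.1,250,-4)"
```

```text
-80 2990 x [-58.7  59.5] rear by y [np.float64(-58.8), np.float64(-58.9), np.float64(-58.7)] front [np.float64(59.6), np.float64(59.6), np.float64(59.5)] [(-50, np.float64(-103.1), np.float64(-56.2)), (-20, np.float64(-103.7), np.float64(-56.1))]
0 2996 x [-58.7  58.1] rear by y [np.float64(-58.8), np.float64(-57.8), np.float64(-57.8)] front [np.float64(58.1), np.float64(58.1), np.float64(59.6)] [(-50, np.float64(-24.8), np.float64(23.0)), (-20, np.float64(-24.1), np.float64(23.4))]
80 2951 x [-57.7  59.2] rear by y [np.float64(-57.7), np.float64(-57.8), np.float64(-59.1)] front [np.float64(59.2), np.float64(59.1), np.float64(59.5)] [(-50, np.float64(55.2), np.float64(103.8)), (-20, np.float64(55.4), np.float64(104.5))]
row cm [8.66 5.82 0.03] turns [ 1.573 -1.569] n 2.0873718233734455 [np.float64(10.5), np.float64(10.5)] q7 0.98 t 43.95
```

View pics/w15.png

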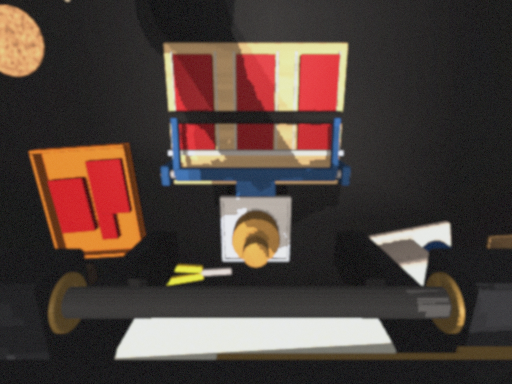

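All boards are straight and against the white back stop (row ~152); both scraps are in the tray; the weight stands at (256,238). Now fetch the weight.

>>> send_rows([
  [8.6,6,0,1.573],
  [8.6,6,0,1.573],
  [8.6,6,0,1.573],
  [8.6,6,0,1.573],
  [8.6,6,0,1.573],
  [8.6,6,0,1.573],
  [8.6,6,0,1.573],
  [8.6,6,0,1.573],
  [8.6,6,0,1.573],
  [8.6,6,0,1.573],
], gripper=0.8)

```text
time_s: 44.95
tool_pos: [0.6964, -0.0364, 0.2489]
orientation: [[-0.004, -0.002, 1.0], [-1.0, -0.0, -0.004], [0.0, -1.0, -0.002]]
wrist_force: [-0.5, 0.2, 0.2]
grip_width: 0.901
```

>>> send_rows([
  [0,0,0,0.07],
  [0,0,0,0.07],
  [0,0,0,0.07],
])

```text
time_s: 45.25
tool_pos: [0.6969, -0.0366, 0.2491]
orientation: [[-0.066, -0.001, 0.998], [-0.998, -0.0, -0.066], [0.0, -1.0, -0.001]]
wrist_force: [-0.1, -0.3, -0.5]
grip_width: 0.898
```

```bash
python3 - <<'E'
from h import *
im,d,P,M=snap("wrist")
Q=P.reshape(-1,3)*1000;Q=Q[np.isfinite(Q[:,0])];q0=Q[(np.hypot(Q[:,0]-696,Q[:,1]+36)<40)]
for a,b in((88,100),(115,140)):
    q=q0[(q0[:,2]>a)&(q0[:,2]<b)]
    if len(q): print(a,len(q),cv2.minEnclosingCircle(q[:,:2].astype(np.float32)))
go(696.8,-36.1,123,-4)
E
```

```text
88 1903 ((696.6404418945312, -36.277103424072266), 29.954721450805664)
115 1010 ((696.659423828125, -36.029151916503906), 14.915474891662598)
row cm [-0.07 12.61 -0.02] turns [ 3.000e-03 -3.138e+00] n 2.521695713748789 [np.float64(0.0), np.float64(20.9)] q7 -0.31 t 45.3
```

>>> send_rows([
  [-0.1,5,0,0],
  [-0.1,9,0,0],
  [-0.1,11.5,0,0],
  [-0.1,12.6,0,0],
  [-0.1,12.6,0,0],
])

```text
time_s: 45.8
tool_pos: [0.6967, -0.0362, 0.1218]
orientation: [[-0.068, -0.003, 0.998], [-0.998, 0.0, -0.068], [0.0, -1.0, -0.003]]
wrist_force: [-0.4, -0.9, 0.8]
grip_width: 0.9
```

>>> send_rows([
  [0,0,0,0],
  [0,0,0,0],
  [0,0,0,0],
  [0,0,0,0],
  [0,0,0,0],
  [0,0,0,0],
  [0,0,0,0],
  [0,0,0,0],
  [0,0,0,0],
  [0,0,0,0],
], gripper=-1, grip_force=50)

```text
time_s: 46.8
tool_pos: [0.6972, -0.0362, 0.1234]
orientation: [[-0.069, -0.001, 0.998], [-0.998, -0.0, -0.069], [0.0, -1.0, -0.001]]
wrist_force: [-3.5, -0.0, 3.2]
grip_width: 0.324
```

>>> send_rows([
  [0,-0.3,0,0],
  [0,-0.6,0,0],
  [0,-1,0,0],
  [0,-1.4,0,0],
  [0,-1.8,0,0],
  [0,-2.3,0,0],
  [0,-3,0,0],
  [0,-4,0,0],
  [0,-6,0,0],
  [0,-8,0,0],
])

```text
time_s: 47.8
tool_pos: [0.6978, -0.0363, 0.2042]
orientation: [[-0.069, 0.0, 0.998], [-0.998, -0.0, -0.069], [0.0, -1.0, 0.001]]
wrist_force: [1.3, 0.7, -7.7]
grip_width: 0.325
```

```bash
python3 - <<'E'
from h import *
s=readout.get_state();print(s["wrist_force"],s["grip_width"])
im,d,P,M=snap("wrist");cv2.imwrite("pics/w16.png",im)
go(435.8,-336.4,150,-4)
E
```

```text
[ 1.26975664  0.73032389 -7.73124934] 0.3252673114180798
row cm [ 31.8    5.65 -24.33] turns [ 0.    -3.141] n 8.086567046219377 [np.float64(0.0), np.float64(20.9)] q7 -0.34 t 47.85
```

>>> send_rows([
  [31.8,0,-24.3,0],
  [31.8,0,-24.3,0],
  [31.8,0,-24.3,0],
  [31.8,0,-24.3,0],
  [31.8,0,-24.3,0],
  [31.8,0,-24.3,0],
  [31.8,0,-24.3,0],
  [31.8,0,-24.3,0],
  [31.8,0,-24.3,0],
  [31.8,0,-24.3,0],
])

```text
time_s: 48.85
tool_pos: [0.4323, -0.3391, 0.2037]
orientation: [[-0.074, 0.001, 0.997], [-0.997, -0.002, -0.074], [0.001, -1.0, 0.001]]
wrist_force: [1.9, 0.5, -7.0]
grip_width: 0.323
```

>>> send_rows([
  [0,0,0,0],
  [0,0,0,0],
  [0,0,0,0],
])

```text
time_s: 49.15
tool_pos: [0.4345, -0.3355, 0.2035]
orientation: [[-0.066, 0.001, 0.998], [-0.998, 0.0, -0.066], [-0.0, -1.0, 0.001]]
wrist_force: [-0.9, 0.3, -8.0]
grip_width: 0.319
```

```bash
python3 - <<'E'
from h import *
P=np.load("top0.npy").reshape(-1,3)*1000
im,d,P,M=snap("wrist");hs=cv2.cvtColor(im,cv2.COLOR_BGR2HSV)
Q=P.reshape(-1,3)*1000;Q=Q[np.isfinite(Q[:,0])]
q=Q[(abs(Q[:,2]-4)<1.5)&(np.hypot(Q[:,0]-436,Q[:,1]+336)<50)];print(len(q),q.min(0),q.max(0))
go(436,-336.3,70,-4)
E
```

```text
2404 [ 387.65831776 -361.99224838    2.50223661] [ 484.81830828 -286.37595243    5.49968652]
row cm [ 0.04 13.34  0.18] turns [ 3.000e-03 -3.139e+00] n 2.668326786306543 [np.float64(0.0), np.float64(20.9)] q7 0.11 t 49.2
```

>>> send_rows([
  [0.1,5,0.1,0],
  [0.1,9,0.1,0],
  [0.1,11.5,0.1,0],
  [0.1,12.6,0.1,0],
  [0.1,13.2,0.1,0],
  [0.1,13.4,0.1,0],
  [0.1,13.6,0.1,0],
  [0.1,13.6,0.1,0],
  [0.1,13.6,0.1,0],
])

```text
time_s: 50.1
tool_pos: [0.4346, -0.3382, 0.0681]
orientation: [[-0.069, 0.001, 0.998], [-0.998, -0.001, -0.069], [0.001, -1.0, 0.001]]
wrist_force: [-0.4, -0.9, -7.9]
grip_width: 0.323
```

>>> send_rows([
  [0,0.1,0,0],
  [0,0.15,0,0],
  [0,0.15,0,0],
])

```text
time_s: 50.4
tool_pos: [0.4345, -0.3383, 0.0675]
orientation: [[-0.069, 0.001, 0.998], [-0.998, -0.002, -0.069], [0.002, -1.0, 0.001]]
wrist_force: [-2.8, 1.7, 6.5]
grip_width: 0.321
```

Contact made; release and retreat.

>>> send_rows([
  [0,-0.05,0,0],
  [0,-0.05,0,0],
  [0,-0.05,0,0],
  [0,-0.05,0,0],
  [0,-0.05,0,0],
  [0,-0.05,0,0],
  [0,-3,0,0],
  [0,-8,0,0],
  [0,-13,0,0],
  [0,-18,0,0],
], gripper=0.9)

```text
time_s: 51.4
tool_pos: [0.4338, -0.3375, 0.2476]
orientation: [[-0.069, -0.001, 0.998], [-0.998, 0.001, -0.069], [-0.001, -1.0, -0.001]]
wrist_force: [0.6, -1.4, -0.2]
grip_width: 0.95
```

>>> send_rows([
  [30,-5,-10,0],
  [30,-5,-10,0],
  [30,-5,-10,0],
  [30,-5,-10,0],
  [30,-5,-10,0],
  [30,-5,-10,0],
  [30,-5,-10,0],
  [30,-5,-10,0],
])

```text
time_s: 52.2
tool_pos: [0.3103, -0.6337, 0.2953]
orientation: [[-0.076, -0.001, 0.997], [-0.997, -0.002, -0.076], [0.002, -1.0, -0.001]]
wrist_force: [0.1, 0.8, 0.0]
grip_width: 0.953
```

```bash
python3 - <<'E'
from h import *
im,d,P,M=snap("top");cv2.imwrite("pics/t17.png",im);boards(im,P);bays(im,P)
Q=P.reshape(-1,3)*1000;q0=Q[np.hypot(Q[:,0]-436,Q[:,1]+336)<55]
for a,b in((30,42),(58,85)):
    q=q0[(q0[:,2]>a)&(q0[:,2]<b)];print(a,len(q),cv2.minEnclosingCircle(q[:,:2].astype(np.float32)) if len(q) else 0)
im2,_,_,_=snap("scene")
cv2.imwrite("pics/f17.png",np.vstack([cv2.resize(im[70:250,80:420],(800,424)),cv2.resize(im2[150:290,40:440],(500,175)) if 0 else np.zeros((1,800,3),np.uint8)]))
cv2.imwrite("pics/s17.png",cv2.resize(im2[120:320,50:310],(780,600)))
E
```

```text
([319, 142, 17, 39, 537], 0.0139, [653.9, -244.1], [118.7, 50.3], 0.2)
([337, 146, 18, 27, 440], 0.014, [658.5, -302.9], [81.4, 50.9], 1.1)
([222, 194, 17, 25, 385], 0.0229, [517.1, 56.9], [48.2, 72.9], 85.9)
([248, 196, 17, 25, 383], 0.0225, [511.6, -22.8], [48.7, 70.5], 89.2)
([274, 197, 17, 25, 389], 0.0226, [506.1, -103.1], [48.6, 73.0], 86.2)
-80 390 x [-59.3  56.5] rear by y [np.float64(-58.7), np.float64(-59.5), np.float64(-57.9)] front [np.float64(11.5), np.float64(56.6), np.float64(55.5)] [(-50, np.float64(-103.7), np.float64(-55.3)), (-20, np.float64(-102.4), np.float64(-56.6))]
0 413 x [-59.3  57.2] rear by y [np.float64(-57.4), np.float64(-58.3), np.float64(-59.5)] front [np.float64(56.2), np.float64(54.7), np.float64(57.0)] [(-50, np.float64(-21.6), np.float64(24.1)), (-20, np.float64(-23.3), np.float64(22.8))]
80 396 x [-59.4  57.1] rear by y [np.float64(-58.8), np.float64(-57.0), np.float64(-58.3)] front [np.float64(57.5), np.float64(56.7), np.float64(12.0)] [(-50, np.float64(57.1), np.float64(103.2)), (-20, np.float64(56.0), np.float64(105.1))]
30 221 ((435.0438537597656, -337.70135498046875), 30.186725616455078)
58 90 ((434.50738525390625, -337.7520446777344), 14.926618576049805)
```

View pics/s17.png

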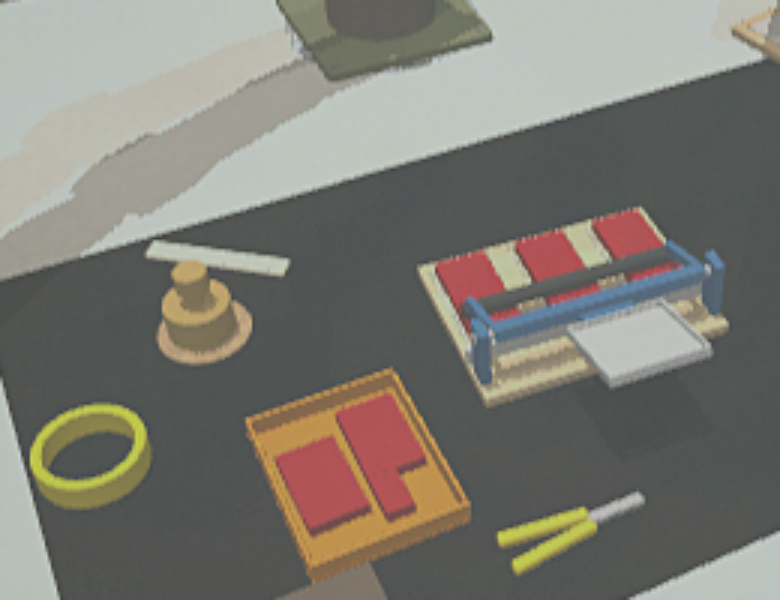

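View pics/f17.png

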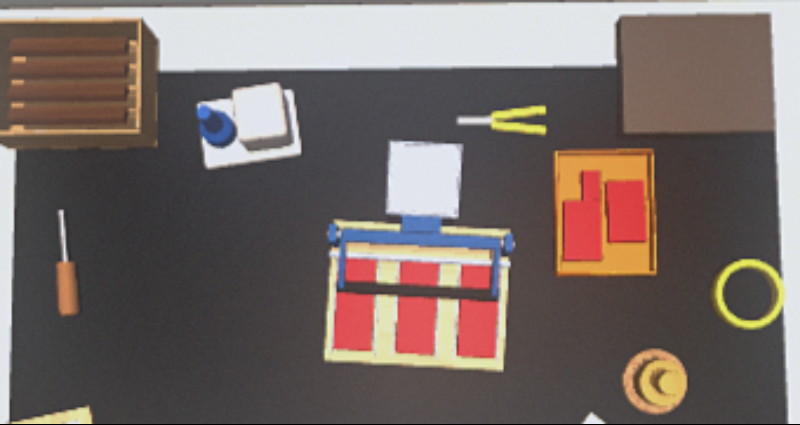

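The final pictures show the bar closed on all three boards, the weight on its cork, both scraps flat in the tray, and the bystanders where they were.

```bash
python3 -c "
from bench import close_job
print(close_job())"
```

```text
the job is handed in; nothing more can be done
None
```

The job is done and handed in at about 52 s of the 208 s allowed.

- **Sound boards:** I stood the weight on the tail pad and slid the three sound boards into the bays. Each was pushed against the back stop until I felt 5–8 N.
- **Scrap:** the broken and short boards lie flat, side by side, in the scrap tray. I let each drop about 15–20 mm into it.
- **Weight:** I took it off once all three boards were in, and the bar closed on them. It stands upright on the cork, about 2 mm from where it started.

**Last checks:** before I took the weight off, the wrist camera showed all three boards straight and home, with their ends 57–59 mm either side of bay centre. They were within about 1 mm of the bay centre lines. The top camera afterwards agreed to within its coarser resolution. The bystanders look unmoved in the pictures; I did not measure them.

**What went wrong on the way:**
- My first grasp of the weight missed because the fingers close slowly. The weight had not moved, and the second grasp held.
- One sound board had been knocked against its neighbour. I pushed the neighbour about 45 mm aside to get a grip.
- The third board pressed the deck with about 14 N while I pushed it in, so I backed off slightly and re-seated it before letting go.

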